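# Dock the battery packs before the power cut

### The job

A power cut is due: first, before loading anything, slide the charging dock's selector all the way to its off stop by the grey power unit, and leave it there while you lay every loose battery pack in a bay, filling the bays without gaps from the one next to the power unit. The remote control left lying on the dock goes flat in its wooden tray, buttons up. When every pack is in, slide the selector until it is level with the middle of the last filled bay, and do not disturb the tea glass, ashtray and spoon.

Things in the scene. Friction and masses are not known exactly. Their poses are not given: they have to be found in the camera images.
- dock: white charging dock, fixed, base 164 x 340 x 6 mm. Origin on the table under the middle of bay 3. y runs along the row of five bays, 60 mm apart, bay 1 (-120 mm) to bay 5; x points from bays to selector track; z up. Bay: open pocket 94 (x) x 44 (y) mm, floor 6 mm and wall tops 16 mm above the table. Beyond bay 1, at y = -171 mm, a grey power unit 26 mm wide, 30 mm high: the off end
- selector (a joint): the dock's selector, a slide along a track at dock x = +80 mm. In m: 0 = off, at its stop beside the power unit (dock y = -165 mm), growing towards dock +y, to 0.30. Level with bay 1 at 0.045, bay 2 at 0.105, bay 3 at 0.165, bay 4 at 0.225, bay 5 at 0.285. About 2 N of friction; stays where it is left. Starts anywhere between 0.06 and 0.28
- selector_top (a point): middle of the top face of the selector's grip, a black upright block 26 mm (dock x) by 20 mm (dock y), standing from 8 to 46 mm above the table; two aluminium rails 11 mm high (above the table) run 18 mm either side of its middle. Axes as the dock's.
- tray: shallow dark wooden tray fixed to the table, the remote control's place: 182 x 80 mm outside, 14 mm high, walls and floor 5 mm thick. Origin on the table under its middle, x along its length.
- remote: grey remote control with black buttons on its top, 150 x 44 x 20 mm, 0.12 kg; it starts lying across the bays of the dock, on the tops of the bay walls. Origin in the middle of its underside, x along its length, z out of the button side.
- bay1 (a point): middle of the floor of bay 1 of the dock, the one next to the power unit. Axes as the dock's: x along the bay's length.
- bay2 (a point): middle of the floor of bay 2 of the dock. Axes as the dock's: x along the bay's length.
- bay3 (a point): middle of the floor of bay 3 of the dock. Axes as the dock's: x along the bay's length.
- bay4 (a point): middle of the floor of bay 4 of the dock. Axes as the dock's: x along the bay's length.
- bay5 (a point): middle of the floor of bay 5 of the dock. Axes as the dock's: x along the bay's length.
- pack1: black rechargeable battery pack with a grey band and two brass contacts on one end, 84 x 36 x 36 mm, about 0.2 kg; origin at its centre (18 mm above what it lies on), x along its length. Three to five packs are there; None at the start: this one is absent. All are alike: any bay, either way round.
- pack2: black rechargeable battery pack with a grey band and two brass contacts on one end, 84 x 36 x 36 mm, about 0.2 kg; origin at its centre (18 mm above what it lies on), x along its length. Three to five packs are there; None at the start: this one is absent. All are alike: any bay, either way round.
- pack3: black rechargeable battery pack with a grey band and two brass contacts on one end, 84 x 36 x 36 mm, about 0.2 kg; origin at its centre (18 mm above what it lies on), x along its length. Three to five packs are there; None at the start: this one is absent. All are alike: any bay, either way round.
- pack4: black rechargeable battery pack with a grey band and two brass contacts on one end, 84 x 36 x 36 mm, about 0.2 kg; origin at its centre (18 mm above what it lies on), x along its length. Three to five packs are there; None at the start: this one is absent. All are alike: any bay, either way round.
- pack5: black rechargeable battery pack with a grey band and two brass contacts on one end, 84 x 36 x 36 mm, about 0.2 kg; origin at its centre (18 mm above what it lies on), x along its length. Three to five packs are there; None at the start: this one is absent. All are alike: any bay, either way round.
- tea_glass: empty tea glass, 62 mm across and 85 mm high, on an orange coaster; bystander, origin at the middle of its underside
- ashtray: white ceramic ashtray, 96 mm across and 34 mm high; bystander, origin at the middle of its underside
- spoon: steel spoon 110 mm long; bystander, lying along its x
Not all that is in view belongs to the job. Leave any green or orange look-alike of the pack5 alone.

How it is judged:
On the way, in this order (a step that is already met when the one before it is completed fails the run):
1. the selector stands at its off stop (within 6 mm) while every pack is still out of the dock (value of joint selector below 0.006 m and horizontal distance between each of pack1, pack2, pack3, pack4, pack5 and dock above 0.16 m), for 0.2 s.
2. every pack lies in a bay while the selector is still off (within 8 mm) (value of joint selector below 0.008 m and (horizontal distance between pack1 and bay1 below 0.012 m or horizontal distance between pack1 and bay2 below 0.012 m or horizontal distance between pack1 and bay3 below 0.012 m or horizontal distance between pack1 and bay4 below 0.012 m or horizontal distance between pack1 and bay5 below 0.012 m) and z of pack1 in the frame of dock between 0.02 and 0.028 m and angle between the x axis of each of pack1, pack2, pack3, pack4, pack5 and the x axis of dock, either way round below 0.2 rad and (horizontal distance between pack2 and bay1 below 0.012 m or horizontal distance between pack2 and bay2 below 0.012 m or horizontal distance between pack2 and bay3 below 0.012 m or horizontal distance between pack2 and bay4 below 0.012 m or horizontal distance between pack2 and bay5 below 0.012 m) and z of pack2 in the frame of dock between 0.02 and 0.028 m and (horizontal distance between pack3 and bay1 below 0.012 m or horizontal distance between pack3 and bay2 below 0.012 m or horizontal distance between pack3 and bay3 below 0.012 m or horizontal distance between pack3 and bay4 below 0.012 m or horizontal distance between pack3 and bay5 below 0.012 m) and z of pack3 in the frame of dock between 0.02 and 0.028 m and (horizontal distance between pack4 and bay1 below 0.012 m or horizontal distance between pack4 and bay2 below 0.012 m or horizontal distance between pack4 and bay3 below 0.012 m or horizontal distance between pack4 and bay4 below 0.012 m or horizontal distance between pack4 and bay5 below 0.012 m) and z of pack4 in the frame of dock between 0.02 and 0.028 m and (horizontal distance between pack5 and bay1 below 0.012 m or horizontal distance between pack5 and bay2 below 0.012 m or horizontal distance between pack5 and bay3 below 0.012 m or horizontal distance between pack5 and bay4 below 0.012 m or horizontal distance between pack5 and bay5 below 0.012 m) and z of pack5 in the frame of dock between 0.02 and 0.028 m), for 0.3 s.
At the end, for the whole second after the job is handed in: every pack lies in a bay (centre within 12 mm of the bay's middle), bays filled from bay 1 without gaps, selector within 8 mm of the middle of the last filled bay, remote flat in the tray (within 20 mm of its middle, buttons up), all released and at rest ((horizontal distance between pack1 and bay1 below 0.012 m or horizontal distance between pack1 and bay2 below 0.012 m or horizontal distance between pack1 and bay3 below 0.012 m or horizontal distance between pack1 and bay4 below 0.012 m or horizontal distance between pack1 and bay5 below 0.012 m) and z of pack1 in the frame of dock between 0.02 and 0.028 m and angle between the x axis of each of pack1, pack2, pack3, pack4, pack5 and the x axis of dock, either way round below 0.2 rad and (horizontal distance between pack2 and bay1 below 0.012 m or horizontal distance between pack2 and bay2 below 0.012 m or horizontal distance between pack2 and bay3 below 0.012 m or horizontal distance between pack2 and bay4 below 0.012 m or horizontal distance between pack2 and bay5 below 0.012 m) and z of pack2 in the frame of dock between 0.02 and 0.028 m and (horizontal distance between pack3 and bay1 below 0.012 m or horizontal distance between pack3 and bay2 below 0.012 m or horizontal distance between pack3 and bay3 below 0.012 m or horizontal distance between pack3 and bay4 below 0.012 m or horizontal distance between pack3 and bay5 below 0.012 m) and z of pack3 in the frame of dock between 0.02 and 0.028 m and (horizontal distance between pack4 and bay1 below 0.012 m or horizontal distance between pack4 and bay2 below 0.012 m or horizontal distance between pack4 and bay3 below 0.012 m or horizontal distance between pack4 and bay4 below 0.012 m or horizontal distance between pack4 and bay5 below 0.012 m) and z of pack4 in the frame of dock between 0.02 and 0.028 m and (horizontal distance between pack5 and bay1 below 0.012 m or horizontal distance between pack5 and bay2 below 0.012 m or horizontal distance between pack5 and bay3 below 0.012 m or horizontal distance between pack5 and bay4 below 0.012 m or horizontal distance between pack5 and bay5 below 0.012 m) and z of pack5 in the frame of dock between 0.02 and 0.028 m and horizontal distance between any of pack1, pack2, pack3, pack4, pack5 and bay1 below 0.012 m and horizontal distance between any of pack1, pack2, pack3, pack4, pack5 and bay2 below 0.012 m and horizontal distance between any of pack1, pack2, pack3, pack4, pack5 and bay3 below 0.012 m and (not (horizontal distance between any of pack1, pack2, pack3, pack4, pack5 and bay5 below 0.012 m) or horizontal distance between any of pack1, pack2, pack3, pack4, pack5 and bay4 below 0.012 m) and ((value of joint selector between 0.157 and 0.173 m and not (horizontal distance between any of pack1, pack2, pack3, pack4, pack5 and bay4 below 0.012 m) and not (horizontal distance between any of pack1, pack2, pack3, pack4, pack5 and bay5 below 0.012 m)) or (value of joint selector between 0.217 and 0.233 m and horizontal distance between any of pack1, pack2, pack3, pack4, pack5 and bay4 below 0.012 m and not (horizontal distance between any of pack1, pack2, pack3, pack4, pack5 and bay5 below 0.012 m)) or (value of joint selector between 0.277 and 0.293 m and horizontal distance between any of pack1, pack2, pack3, pack4, pack5 and bay4 below 0.012 m and horizontal distance between any of pack1, pack2, pack3, pack4, pack5 and bay5 below 0.012 m)) and z of remote in the frame of tray below 0.01 m and x of remote in the frame of tray between -0.02 and 0.02 m and y of remote in the frame of tray between -0.02 and 0.02 m and angle between remote's own z axis and vertical below 0.15 rad and linear speed of each of pack1, pack2, pack3, pack4, pack5, remote below 0.02 m/s and velocity of joint selector between -0.005 and 0.005 m/s); the robot touches nothing.
It fails at once if the tea glass is moved by more than 30 mm (distance of tea_glass from where it was at the start of the episode above 0.03 m).
It fails at once if the ashtray is moved by more than 30 mm (distance of ashtray from where it was at the start of the episode above 0.03 m).
It fails at once if the spoon is moved by more than 30 mm (distance of spoon from where it was at the start of the episode above 0.03 m).
Of pack1, pack2, pack3, pack4, pack5 only 3 to 5 are there at a start; the rules pass over those that are not, and their reading is None.
At some moment in a run one of pack1, pack2, pack3, pack4, pack5 may be knocked a few centimetres aside while the robot is not near it.
Once in a run the grip may slacken for a moment while it holds something.
It also fails if it takes over 210 s, if anything falls off the work surface, if the arm or the gripper's body presses on something with over 40 N, if the wrist force passes 120 N, or if a joint passes its speed limit or range.

### The arm

A 6-joint arm with a two-finger parallel gripper is mounted at the origin on the work surface. World frame = base frame: x ahead of the robot, y to its left, z up, the work surface at z = 0. Lengths are in m, angles in rad, forces in N, time in s.
With the tool pointing down it reaches from about 0.15 to 0.775 m from the base axis. Payload 6.1 kg.
Tool frame: the origin (TCP) lies at the very end of the fingers, on their centre line; the grasp point (between the pads) lies manip.grasp_offset behind it (manip.grasp_offset is the distance from the TCP to the grasp point, in m); z points along the fingers, y is the line along which they close (so a half turn about z gives the same grasp; the last joint's range is limited). The gripper opens to 85 mm and grips with 20 to 120 N. Pads are 22 mm wide; open, the fingers measure 114 mm over their backs; the gripper's body (76 mm by 85 mm) begins 54 mm behind the grasp point. The pads swing forward as they close: fully open they stand 13 mm farther back than shut.
Start: joints at [1.21, 0.126, -0.04, 1.405, 0, 1.571], TCP at [0.185, 0.491, 0.231] pointing down, gripper open.
Joint ranges: [-2.72, 2.72], [-0.95, 1.95], [-1.27, 1.35], [-1.78, 2.02], [-1.46, 1.47], [-3.14, 3.14]. Speed limits (rad/s): [2.39, 2.39, 3.01, 3.14, 3.14, 3.14].

### API

Orientations are given as a rotation vector (axis times angle).
In Python, from workcell import manip gives the robot as it stands.
- The arm moves only by the tool move_arm, never from a script. Its argument "increments" is a list of rows, each an object with "fingers": the opening, from -1 (shut) to 1 (fully open); "linear": the shift along the tool's x, y, z scaled (see below), a list of three; "twist": the turn about the tool's z scaled (see below). In form: [{"fingers": fingers, "linear": [tx, ty, tz], "twist": twist}, ...]. A call has 1 to 20 rows; each row is the pose to reach, as a shift and turn from the pose commanded when the call began, along the tool's axes at that moment; what a row does not reach only later rows make up. The controller multiplies each number of a shift by 0.2 m and each number of a turn by 1.5 rad. A row lasts 1/12 s, in which the tool goes at most 41.7 mm and 7.16 degrees, less where a joint would pass 70% of its speed; a pose out of reach is approached as far as the arm can. A call with a number of a shift or a turn outside -1 to 1 is refused whole. A call with a gripper value outside its range is refused whole. The fingers move at their own pace and stop on an object; "force" is the grip in N (left out, the last holds). Time passes only in rows, so rows that repeat a pose let the fingers close. It gives the time, the measured TCP pose, the force, the opening and the grip force at its end, in the units of the state.
- manip.read_state(): the state, without advancing time (a new reading comes with each control period).
- manip.get_image(name): name is "side" or "top" or "wrist"; returns the picture (400x640x3 uint8, blue, green, red); there is no depth.
- manip.calibration(name): a dict with "K" (3x3 intrinsics, pixels), "rvec" (rotation vector, rad) and "tvec" (3), from world to camera coordinates, as OpenCV has them. Camera axes: x right, y down, z forward; pixel columns grow to the right and rows downward; lengths in m; the calibration is good to about 2 mm. A picture is of the moment at which its call begins: read the wrist's pose just before it. calibration takes no time and is no camera call; for the wrist camera it gives the pose at the moment of the call.
- manip.job_done(): hands the job in; it is judged then, once.
Trained networks look in the newest picture that a camera, given by its name, has taken for a name from the list of things; names that differ only in an ending like _2 or _b are one class to them, and where a whole thing is asked for, a point or a joint stands for the part that bears it (a point fixed in the world has none). Each returns a list of dicts, best first, with "confidence" (0 to 1); they miss things now and then, are a little off and sometimes report something else, mostly with a low value. They report only what shows in the picture. A call takes as long as a camera call. They do not tell look-alikes from the thing itself.
- manip.search_frame(name, camera): "bbox" ([left, top, right, bottom] in pixels, round what is visible of it).
- manip.cut_out(name, camera): "region" (400x640 bool, what is visible of it) and "bbox" ([left, top, right, bottom] in pixels, round what is visible of it).
- manip.pinpoint(name, camera): "location" ([column, row] in pixels: a listed point, or the origin of a listed thing).
The state is a dict: "time_s": time; "joint_positions": joint angles; "qvel": joint speeds; "effort": joint torques, N m; "eef_pos": TCP position; "tool_rot": TCP orientation; "wrist_force": force on the tool from outside, world axes, zero at the start; "wrist_torque": the same for the moment, N m; "width": finger opening in m; "grip_force": force on a finger pad.
Only numpy, scipy, OpenCV 4.12 (cv2) and the standard library are available. Lean on these libraries where they do the work, as an engineer would, in place of code of your own. Each camera call takes 0.05 s, during which the arm holds its last target. There are 200 camera calls.

## Working session

There is one attempt and no reset: what is moved stays moved. The work goes in short steps, Python scripts to look and compute and a tool call to move; the robot and the scene stay as the last step left them, time stands still between calls to the robot, and variables do not carry over. Pictures are saved under pics/ and viewed, at most 14 in all, crops included, and the job is handed in when it is done.

Besides the shell and the picture viewer there is one more tool, called after "Request:" as a command line: name --argument value ..., lists and objects as JSON in quotes. move_arm: Moves the arm, as the interface text tells. Shifts and turns lie within -1 to 1; 1 stands for 0.2 m of shift or 1.5 rad of turn. Its arguments: {"type":"object","properties":{"increments":{"type":"array"},"force":{"type":"number"}},"required":["increments"]}

```bash
mkdir -p pics; ls; cat > h.py <<'E'
import numpy as np, cv2
from workcell import manip
def cal(c):
    k=manip.calibration(c); return np.array(k["K"],float),cv2.Rodrigues(np.array(k["rvec"],float))[0],np.array(k["tvec"],float).ravel()
def ray(c,px,z,C=None):
    K,R,t=C or cal(c); d=R.T@np.linalg.inv(K)@np.array([px[0],px[1],1.]); o=-R.T@t
    return o+d*(z-o[2])/d[2]
def proj(c,P,C=None):
    K,R,t=C or cal(c); p=K@(R@np.array(P,float)+t); return p[:2]/p[2]
E
python3 - <<'E'
from h import *
print({k:np.round(v,3) for k,v in manip.read_state().items()}, manip.grasp_offset)
for c in ("top","side"):
    cv2.imwrite(f"pics/{c}0.png",manip.get_image(c))
    K,R,t=cal(c); print(c,np.round(-R.T@t,3),np.round(R[2],2),K[0,0])
for n in ("dock","selector_top","tray","remote","pack1","tea_glass","ashtray","spoon","bay1","bay5"):
    for c in ("top",):
        print(n,[(np.round(r["location"]),round(r["confidence"],2)) for r in manip.pinpoint(n,c)])
print([(np.round(r["bbox"]),round(r["confidence"],2)) for r in manip.search_frame("pack1","top")])
E
```

```text
pics
{'time_s': np.float64(0.0), 'joint_positions': array([ 1.21 ,  0.126, -0.041,  1.405,  0.   ,  1.571]), 'qvel': array([ 0.001,  0.001, -0.001,  0.   ,  0.001,  0.001]), 'effort': array([ 1.0000e-03, -4.3592e+01,  3.5292e+01,  1.7000e-02,  0.0000e+00,
       -0.0000e+00]), 'eef_pos': array([0.185, 0.491, 0.231]), 'tool_rot': array([-5.64e-01, -3.09e+00,  2.00e-03]), 'wrist_force': array([ 0.162, -0.586, -0.035]), 'wrist_torque': array([ 0.054,  0.02 , -0.034]), 'grip_force': np.float64(0.0), 'width': np.float64(0.086)} 0.0187
top [0.283 0.052 1.259] [ 0.16  0.01 -0.99] 443.4259717774077
side [ 0.128 -0.554  0.89 ] [ 0.33  0.57 -0.75] 421.24460575865476
dock [(array([338., 180.]), 0.82), (array([450., 202.]), 0.48)]
selector_top [(array([324., 148.]), 0.64)]
tray [(array([458., 163.]), 0.96), (array([445., 236.]), 0.64)]
remote [(array([329., 176.]), 0.83), (array([387., 228.]), 0.68)]
pack1 [(array([175., 158.]), 0.96), (array([243., 238.]), 0.87), (array([213., 271.]), 0.84), (array([221., 199.]), 0.82), (array([444., 237.]), 0.76), (array([186., 229.]), 0.75), (array([230., 164.]), 0.73), (array([449., 202.]), 0.62)]
tea_glass [(array([293., 226.]), 0.79)]
ashtray [(array([382., 227.]), 0.95)]
spoon [(array([332., 225.]), 0.93)]
bay1 [(array([302., 178.]), 0.9), (array([361., 176.]), 0.72), (array([318., 177.]), 0.69), (array([342., 174.]), 0.68)]
bay5 [(array([302., 178.]), 0.9), (array([361., 176.]), 0.72), (array([318., 177.]), 0.69), (array([342., 174.]), 0.68)]
[(array([178., 217., 190., 245.]), 0.94), (array([213., 154., 244., 180.]), 0.91), (array([229., 233., 257., 249.]), 0.78), (array([428., 231., 463., 244.]), 0.7), (array([204., 191., 236., 212.]), 0.7), (array([203., 254., 221., 288.]), 0.69), (array([166., 145., 185., 174.]), 0.65), (array([433., 193., 468., 206.]), 0.62)]
```

```bash
python3 - <<'E'
import cv2
a=cv2.imread("pics/top0.png")[120:310,140:500]
cv2.imwrite("pics/topc.png",cv2.resize(a,None,fx=2.2,fy=2.2,interpolation=cv2.INTER_CUBIC))
E
```

```text
(no output)
```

View pics/topc.png

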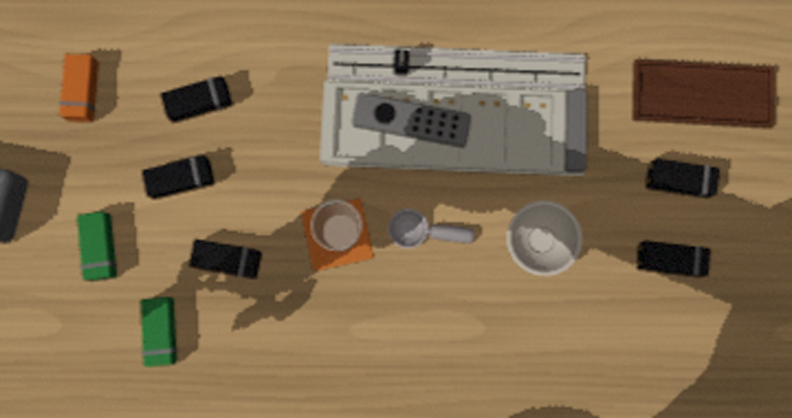

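View pics/side0.png

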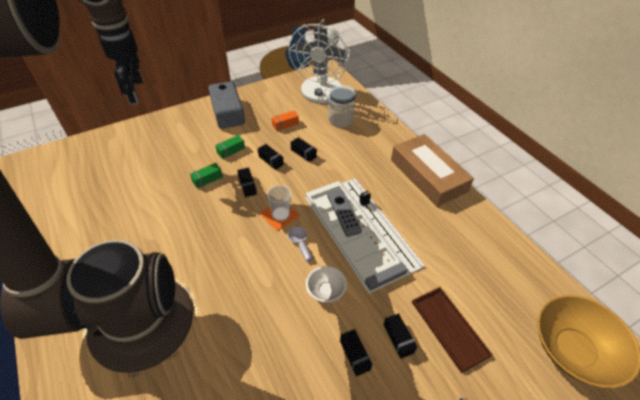

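Top view: five black packs at about (230,164), (221,199), (243,238), (449,202) and (445,236). The orange (175,158) and green (186,229), (213,271) blocks are look-alikes and stay put, since the packs are described as black with a grey band. The dock is at about (346,170) with its grey power unit on the right (402,178), so off is towards -y. The selector grip is near (322,148), the tray near (460,162), and the remote lies across the bays near (328,175).

```bash
cat >> h.py <<'E'
from scipy.optimize import minimize
def hull(C,pose,dims,z0):
    x,y,a=pose; K,R,t=C; L,W,H=dims
    P=np.array([[sx*L/2,sy*W/2,z] for sx in(-1,1) for sy in(-1,1) for z in(z0,z0+H)])
    c,s=np.cos(a),np.sin(a); P=np.c_[x+c*P[:,0]-s*P[:,1],y+s*P[:,0]+c*P[:,1],P[:,2]]
    p=(K@(R@P.T+t[:,None])).T; return cv2.convexHull((p[:,:2]/p[:,2:]).astype(np.float32))
def fit(masks,dims,z0,init):
    """masks: list of (C,mask). maximises IoU of the projected box; mask upsampled x4"""
    S=4; M=[]
    for C,m in masks:
        M.append((C,cv2.resize(m.astype(np.uint8)*255,None,fx=S,fy=S,interpolation=cv2.INTER_LINEAR)>127))
    def cost(p):
        v=0
        for C,m in M:
            h=((hull(C,p,dims,z0)+.5)*S-.5); b=np.zeros(m.shape,np.uint8)
            cv2.fillConvexPoly(b,np.round(h*16).astype(np.int32),1,shift=4); b=b>0
            v+=1-(b&m).sum()/max(1,(b|m).sum())
        return v/len(M)
    best=None
    for da in (0,.5,-.5,1,-1,1.57):
        i=np.array(init)+[0,0,da]
        r=minimize(cost,i,method="Nelder-Mead",options=dict(initial_simplex=[i,i+[.01,0,0],i+[0,.01,0],i+[0,0,.2]],xatol=2e-4,fatol=1e-4))
        if best is None or r.fun<best.fun: best=r
    return best.x,best.fun
E
python3 - <<'E'
from h import *
manip.get_image("top"); C=cal("top")
for n,d,z0 in (("pack1",(.084,.036,.036),0),("remote",(.150,.044,.020),.016),("tray",(.182,.08,.014),0),("dock",(.164,.34,.016),0)):
    for r in manip.cut_out(n,"top"):
        m=r["region"]; yx=np.argwhere(m)
        if len(yx)<50 or r["confidence"]<.5: continue
        g=ray("top",yx.mean(0)[::-1],z0+d[2]/2,C)
        f,c=fit([(C,m)],d,z0,[g[0],g[1],0.])
        col=manip.get_image("top")[m].mean(0) if n=="pack1" else ""
        print(n,round(r["confidence"],2),r["bbox"],np.round(f,4),round(c,3),np.round(col) if n=="pack1" else "")
manip.get_image("top")
p=manip.pinpoint("selector_top","top")[0]["location"]; print("sel",ray("top",p,.046,C))
for r in manip.pinpoint("bay1","top"): print(r["confidence"],ray("top",r["location"],.006,C))
for n in ("tea_glass","ashtray","spoon"):
    print(n,[np.round(ray("top",((r["bbox"][0]+r["bbox"][2])/2,(r["bbox"][1]+r["bbox"][3])/2),.02,C),3) for r in manip.search_frame(n,"top")])
K,R,t=cal("wrist"); s=manip.read_state(); T=cv2.Rodrigues(np.array(s["tool_rot"]))[0]
print("wristcam in tool",np.round(T.T@(-R.T@t-s["eef_pos"]),3),np.round(T.T@R.T,2),K[0,0])
print(np.round(T,3))
E
```

```text
pack1 0.92 [436.4, 192.6, 469.4, 210.7] [ 0.4768 -0.3112  1.42  ] 0.167 [24. 25. 27.]
pack1 0.77 [226.9, 231.7, 257.0, 243.6] [0.3703 0.2697 1.4248] 0.103 [22. 23. 25.]
pack1 0.76 [202.3, 257.8, 220.3, 289.2] [0.2793 0.3503 0.1434] 0.073 [53. 96. 49.]
pack1 0.73 [427.2, 229.6, 461.6, 244.7] [ 0.3737 -0.2976 -1.6601] 0.076 [18. 20. 21.]
pack1 0.72 [213.8, 155.2, 247.8, 176.0] [0.5782 0.3132 1.8618] 0.055 [28. 32. 35.]
pack1 0.64 [204.0, 192.7, 235.9, 210.2] [0.4746 0.3341 1.8117] 0.065 [29. 31. 34.]
pack1 0.62 [175.3, 212.9, 191.3, 245.4] [0.386  0.4351 3.2618] 0.123 [ 54. 100.  48.]
remote 0.6 [300.1, 162.4, 355.1, 185.8] [0.5494 0.0342 1.3709] 0.071 
tray 0.74 [428.0, 146.4, 493.4, 178.4] [ 0.5916 -0.3491  1.5097] 0.033 
tray 0.66 [301.7, 163.0, 350.5, 186.2] [ 0.5698  0.0443 -1.8395] 0.56 
dock 0.89 [285.0, 142.5, 405.8, 201.7] [ 0.5688 -0.0221  3.1158] 0.157 Traceback (most recent call last):
  File "<stdin>", line 12, in <module>
IndexError: list index out of range
```

Request:
move_arm --increments '[{"fingers": 1, "linear": [-0.89, -0.5, -0.12], "twist": 0}, {"fingers": 1, "linear": [-0.89, -0.5, -0.12], "twist": 0}, {"fingers": 1, "linear": [-0.89, -0.5, -0.12], "twist": 0}, {"fingers": 1, "linear": [-0.89, -0.5, -0.12], "twist": 0}, {"fingers": 1, "linear": [-0.89, -0.5, -0.12], "twist": 0}]'

```text
time_s: 1.77
eef_pos: [0.3174, 0.3331, 0.2557]
tool_rot: [0.563, 3.09, 0.001]
wrist_force: [0.5, 1.0, 0.3]
width: 0.0851
grip_force: 0.0
```

Request:
move_arm --increments '[{"fingers": 1, "linear": [-0.89, -0.5, -0.12], "twist": 0}, {"fingers": 1, "linear": [-0.89, -0.5, -0.12], "twist": 0}, {"fingers": 1, "linear": [-0.89, -0.5, -0.12], "twist": 0}, {"fingers": 1, "linear": [-0.89, -0.5, -0.12], "twist": 0}, {"fingers": 1, "linear": [-0.89, -0.5, -0.12], "twist": 0}]'

```text
time_s: 2.18
eef_pos: [0.4489, 0.1763, 0.2798]
tool_rot: [0.564, 3.09, 0.001]
wrist_force: [0.1, 1.5, 0.7]
width: 0.0857
grip_force: 0.0
```

Request:
move_arm --increments '[{"fingers": 1, "linear": [-0.89, -0.5, -0.12], "twist": -0.22}, {"fingers": 1, "linear": [-0.89, -0.5, -0.12], "twist": -0.22}, {"fingers": 1, "linear": [-0.89, -0.5, -0.12], "twist": -0.22}, {"fingers": 1, "linear": [-0.89, -0.5, -0.12], "twist": -0.22}, {"fingers": 1, "linear": [-0.89, -0.5, -0.12], "twist": -0.22}, {"fingers": 1, "linear": [-0.89, -0.5, -0.12], "twist": -0.22}, {"fingers": 1, "linear": [-0.89, -0.5, -0.12], "twist": -0.22}]'

```text
time_s: 2.77
eef_pos: [0.5804, 0.0198, 0.3023]
tool_rot: [-0.054, -3.14, 0.0]
wrist_force: [0.0, 0.6, 0.6]
width: 0.0855
grip_force: 0.0
```

```bash
python3 - <<'E'
from h import *
s=manip.read_state(); C=cal("wrist"); K,R,t=C; T=cv2.Rodrigues(np.array(s["tool_rot"]))[0]
print(s["time_s"],s["eef_pos"],np.round(T,3),s["joint_positions"])
print("wristcam in tool",np.round(T.T@(-R.T@t-s["eef_pos"]),3),np.round(T.T@R.T,2),K[0,0])
cv2.imwrite("pics/w1.png",manip.get_image("wrist"))
for n,z in (("selector_top",.046),("bay1",.006),("dock",0),("remote",.016)):
    print(n,[(np.round(r["location"]),round(r["confidence"],2),np.round(ray("wrist",r["location"],z,C),4)) for r in manip.pinpoint(n,"wrist")])
E
```

```text
2.7667 [0.58042777 0.01982776 0.30233692] [[-0.999  0.035 -0.001]
 [ 0.035  0.999 -0.   ]
 [ 0.001 -0.    -1.   ]] [ 3.41975225e-02  2.49882586e-01  2.67475623e-01  1.58945592e+00
 -9.86717361e-05  6.87757451e-02]
wristcam in tool [ 0.069 -0.001 -0.144] [[-0.   -0.96 -0.27]
 [ 1.   -0.    0.  ]
 [-0.   -0.27  0.96]] 339.90570460642886
selector_top [(array([339., 202.]), 0.61, array([0.6303, 0.0469, 0.046 ]))]
bay1 [(array([341., 128.]), 0.88, array([0.5442, 0.0533, 0.006 ])), (array([388., 128.]), 0.88, array([0.5463, 0.1141, 0.006 ])), (array([196., 132.]), 0.79, array([ 0.5428, -0.1319,  0.006 ])), (array([245., 134.]), 0.79, array([ 0.5467, -0.0688,  0.006 ])), (array([326., 136.]), 0.31, array([0.5533, 0.0345, 0.006 ]))]
dock []
remote [(array([326., 136.]), 0.56, array([0.5519, 0.0337, 0.016 ])), (array([244., 136.]), 0.54, array([ 0.5489, -0.0684,  0.016 ]))]
```

View pics/w1.png

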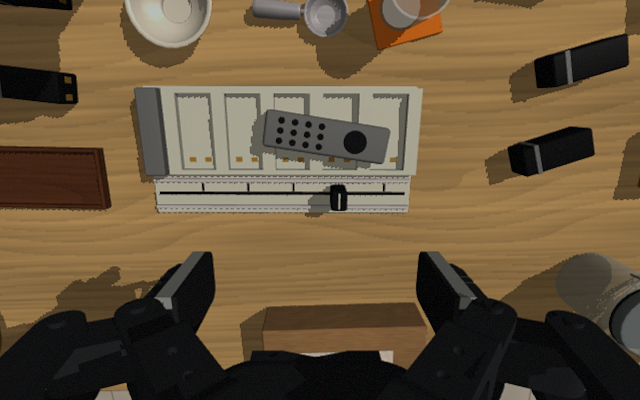

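The wrist view shows the dock whole: power unit left (150,130), bays 1 and 2 at (196,132) and (245,134), selector (339,198), remote (326,136), packs at both sides. I will fit the dock by edges.

```bash
cat >> h.py <<'E'
def rectpts(cx,cy,L,W,z,n=30):
    u=np.linspace(-.5,.5,n)
    return np.vstack([np.c_[cx+u*L,np.full(n,cy+s*W/2),np.full(n,z)] for s in(-1,1)]+[np.c_[np.full(n,cx+s*L/2),cy+u*W,np.full(n,z)] for s in(-1,1)])
DOCK=np.vstack([rectpts(0,y,.094,.044,.016) for y in (-.12,-.06,0,.06,.12)])
def topix(C,P,pose):
    x,y,a=pose; K,R,t=C; c,s=np.cos(a),np.sin(a)
    Q=np.c_[x+c*P[:,0]-s*P[:,1],y+s*P[:,0]+c*P[:,1],P[:,2]]
    p=(K@(R@Q.T+t[:,None])).T; return p[:,:2]/p[:,2:]
def chamfer(img,C,P,init,cap=4,grid=.012,lo=40,hi=100):
    S=3; g=cv2.cvtColor(img,cv2.COLOR_BGR2GRAY); g=cv2.resize(g,None,fx=S,fy=S,interpolation=cv2.INTER_CUBIC)
    e=cv2.Canny(cv2.GaussianBlur(g,(0,0),2),lo,hi); D=cv2.distanceTransform(255-e,cv2.DIST_L2,5)/S
    def cost(p):
        q=((topix(C,P,p)+.5)*S-.5).astype(np.float32)
        d=cv2.remap(D,q[:,0].copy().reshape(-1,1),q[:,1].copy().reshape(-1,1),cv2.INTER_LINEAR,borderValue=20).ravel()
        return np.minimum(d,cap).mean()
    best=None
    for dx in np.arange(-grid,grid+1e-6,.004):
        for dy in np.arange(-grid,grid+1e-6,.004):
            i=np.array(init)+[dx,dy,0]
            r=minimize(cost,i,method="Nelder-Mead",options=dict(initial_simplex=[i,i+[.003,0,0],i+[0,.003,0],i+[0,0,.03]],xatol=1e-4,fatol=1e-4))
            if best is None or r.fun<best.fun: best=r
    return best.x,best.fun
E
python3 - <<'E'
from h import *
C=cal("wrist"); im=manip.get_image("wrist")
f,c=chamfer(im,C,DOCK,[.545,-.008,-.035]); print("dock",np.round(f,4),round(c,2))
for n in ("remote","pack1"):
  d,z0=((.150,.044,.020),.016) if n=="remote" else ((.084,.036,.036),0)
  for r in manip.cut_out(n,"wrist"):
    m=r["region"]; yx=np.argwhere(m)
    if len(yx)<100: continue
    g=ray("wrist",yx.mean(0)[::-1],z0+d[2]/2,C); F,cc=fit([(C,m)],d,z0,[g[0],g[1],1.4]); print(n,round(r["confidence"],2),r["bbox"],np.round(F,4),round(cc,3))
p=manip.cut_out("selector_top","wrist"); print("selector",[(r["bbox"],r["confidence"]) for r in p])
o=im.copy()
for q in np.round(topix(C,DOCK,f)).astype(int): o[q[1],q[0]]=(0,0,255)
P=np.vstack([rectpts(.08,y,.026,.02,.046) for y in np.array([.045,.105,.165,.225,.285])-.165])
for q in np.round(topix(C,P,f)).astype(int): o[q[1],q[0]]=(0,255,0)
for q in np.round(topix(C,rectpts(.08,0,.036,.33,.011,150),f)).astype(int): o[q[1],q[0]]=(255,0,0)
cv2.imwrite("pics/w1o.png",cv2.resize(o[70:230,110:440],None,fx=2.4,fy=2.4,interpolation=cv2.INTER_NEAREST))
E
```

```text
dock [ 0.5465 -0.0089 -0.037 ] 0.79
remote 0.96 [258.9, 110.4, 382.6, 163.0] [0.5517 0.0332 1.3758] 0.066
pack1 0.83 [531.1, 40.9, 625.7, 93.4] [0.4763 0.3333 1.8167] 0.046
pack1 0.7 [3.0, 64.3, 76.9, 105.0] [ 0.478  -0.3173  1.4262] 0.031
pack1 0.68 [501.2, 129.0, 588.3, 178.3] [0.5796 0.3142 1.8282] 0.079
pack1 0.67 [129.3, 81.3, 421.6, 215.8] [ 0.5289 -0.1667  0.039 ] 0.898
pack1 0.63 [0.0, 0.0, 71.6, 14.2] [ 0.3743 -0.2996  1.4594] 0.058
pack1 0.43 [638.3, 165.3, 640.0, 189.2] [0.5933 0.4716 3.1372] 0.092
selector [([324.2, 187.8, 342.9, 214.7], 0.61)]
```

View pics/w1o.png

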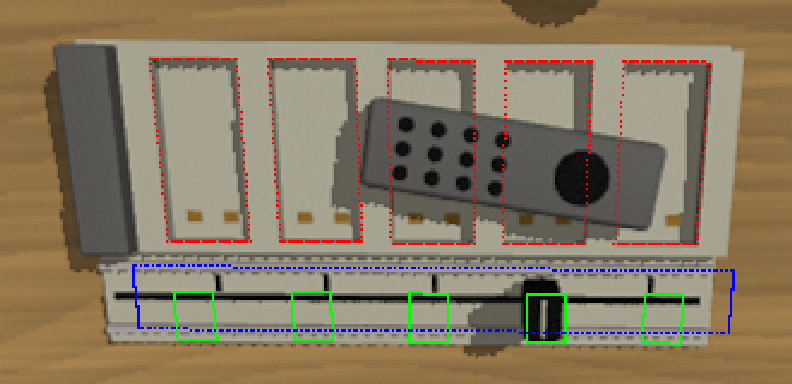

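Request:
move_arm --increments '[{"fingers": 0.2, "linear": [-0.235, 0.14, 0.9], "twist": 0}, {"fingers": 0.2, "linear": [-0.235, 0.14, 0.9], "twist": 0}, {"fingers": 0.2, "linear": [-0.235, 0.14, 0.9], "twist": 0}, {"fingers": 0.2, "linear": [-0.235, 0.14, 0.9], "twist": 0}, {"fingers": 0.2, "linear": [-0.235, 0.14, 0.9], "twist": 0}, {"fingers": 0.2, "linear": [-0.235, 0.14, 0.9], "twist": 0}]' --force 30

```text
time_s: 3.72
eef_pos: [0.6242, 0.0493, 0.1172]
tool_rot: [-0.046, -3.132, 0.001]
wrist_force: [-0.6, -0.2, -0.2]
width: 0.0514
grip_force: 0.0
```

Request:
move_arm --increments '[{"fingers": 0.2, "linear": [0, 0, 0.2], "twist": 0}, {"fingers": 0.2, "linear": [0, 0, 0.4], "twist": 0}, {"fingers": 0.2, "linear": [0, 0, 0.51], "twist": 0}, {"fingers": 0.2, "linear": [0, 0, 0.51], "twist": 0}, {"fingers": -0.8, "linear": [0, 0, 0.51], "twist": 0}, {"fingers": -0.8, "linear": [0, 0, 0.51], "twist": 0}, {"fingers": -0.8, "linear": [0, 0, 0.51], "twist": 0}, {"fingers": -0.8, "linear": [0, 0, 0.51], "twist": 0}, {"fingers": -0.8, "linear": [0, 0, 0.51], "twist": 0}]'

```text
time_s: 4.47
eef_pos: [0.6289, 0.0486, 0.0249]
tool_rot: [0.049, 3.136, 0.001]
wrist_force: [-1.5, 0.7, 7.7]
width: 0.0194
grip_force: 31.9
```

Request:
move_arm --increments '[{"fingers": -0.8, "linear": [0, -0.1, -0.02], "twist": 0}, {"fingers": -0.8, "linear": [0, -0.25, -0.02], "twist": 0}, {"fingers": -0.8, "linear": [0, -0.4, -0.02], "twist": 0}, {"fingers": -0.8, "linear": [0, -0.55, -0.02], "twist": 0}, {"fingers": -0.8, "linear": [0, -0.7, -0.02], "twist": 0}, {"fingers": -0.8, "linear": [0, -0.85, -0.02], "twist": 0}, {"fingers": -0.8, "linear": [0, -0.95, -0.02], "twist": 0}, {"fingers": -0.8, "linear": [0, -0.95, -0.02], "twist": 0}]'

```text
time_s: 5.13
eef_pos: [0.6213, -0.1453, 0.0252]
tool_rot: [0.055, 3.14, -0.002]
wrist_force: [3.2, -0.9, -9.4]
width: 0.0193
grip_force: 34.4
```

Request:
move_arm --increments '[{"fingers": -0.8, "linear": [0, -0.08, 0], "twist": 0}, {"fingers": -0.8, "linear": [0, -0.14, 0], "twist": 0}, {"fingers": -0.8, "linear": [0, -0.19, 0], "twist": 0}, {"fingers": -0.8, "linear": [0, -0.19, 0], "twist": 0}, {"fingers": -0.8, "linear": [0, -0.19, 0], "twist": 0}]'

```text
time_s: 5.55
eef_pos: [0.6202, -0.1766, 0.0253]
tool_rot: [0.046, 3.141, 0.01]
wrist_force: [3.8, 12.0, -7.9]
width: 0.0195
grip_force: 34.6
```

Request:
move_arm --increments '[{"fingers": -0.8, "linear": [0, 0.02, 0], "twist": 0}, {"fingers": 0.1, "linear": [0, 0.025, 0], "twist": 0}, {"fingers": 0.1, "linear": [0, 0.025, 0], "twist": 0}, {"fingers": 0.1, "linear": [0, 0.025, 0], "twist": 0}, {"fingers": 0.1, "linear": [0, 0.025, -0.2], "twist": 0}, {"fingers": 0.4, "linear": [0, 0.025, -0.4], "twist": 0}, {"fingers": 0.4, "linear": [0, 0.025, -0.7], "twist": 0}, {"fingers": 0.4, "linear": [0, 0.025, -0.7], "twist": 0}, {"fingers": 0.4, "linear": [0, 0.025, -0.7], "twist": 0}]'

```text
time_s: 6.3
eef_pos: [0.6226, -0.1755, 0.173]
tool_rot: [0.049, 3.13, -0.005]
wrist_force: [0.8, -1.1, 0.2]
width: 0.0597
grip_force: 0.0
```

```bash
cat >> h.py <<'E'
D0=np.array([.5465,-.0089]); DA=-.037
def dock(x,y): c,s=np.cos(DA),np.sin(DA); return D0+[c*x-s*y,s*x+c*y]
def wrap(a): return (a+np.pi)%(2*np.pi)-np.pi
def plan(wps):
    """wps: list of (x,y,z,yaw of tool y); prints scaled increments relative to the previous waypoint, in the tool's axes there"""
    s=manip.read_state(); T=cv2.Rodrigues(np.array(s["tool_rot"]))[0]
    p=np.array(s["eef_pos"]); a=np.arctan2(T[1,1],T[0,1]); print("from",np.round(p,4),"yaw",round(a,3),"j",np.round(s["joint_positions"],2),"t",round(s["time_s"],2),"w",round(s["width"],4))
    for w in wps:
        d=np.array(w[:3])-p; y=np.array([np.cos(a),np.sin(a),0]); x=np.array([y[1],-y[0],0])*-1
        L=np.array([d@x,d@y,-d[2]])/.2; da=w[3]-a if abs(w[3]-a)<np.pi else wrap(w[3]-a)
        j1=np.arctan2(w[1],w[0]); print(np.round(w,3),"lin",np.round(L,3),"tw",round(-da/1.5,3),"rows>=",max(int(np.ceil(np.linalg.norm(d)/.0417)),int(np.ceil(abs(da)/.125))),"j6~",round(j1+1.571-w[3],2))
        p=np.array(w[:3]); a=w[3]
E
python3 - <<'E'
from h import *
ya=1.3758-np.pi/2
plan([(.56,-.07,.14,.67),(.5517,.0332,.10,ya),(.5517,.0332,.022,ya)])
C=cal("side"); print(proj("side",[*dock(.08,-.165),.046]))
manip.get_image("side"); print(manip.search_frame("selector_top","side")[:2])
E
```

```text
from [ 0.6226 -0.1755  0.173 ] yaw 1.54 j [-0.27  0.35  0.12  1.33 -0.   -0.24] t 6.3 w 0.0597
[ 0.56 -0.07  0.14  0.67] lin [0.329 0.517 0.165] tw 0.58 rows>= 7 j6~ 0.78
[ 0.552  0.033  0.1   -0.195] lin [0.43  0.288 0.2  ] tw 0.577 rows>= 7 j6~ 1.83
[ 0.552  0.033  0.022 -0.195] lin [0.   0.   0.39] tw -0.0 rows>= 2 j6~ 1.83
[414.15329315 254.90516431]
[{'bbox': [406.6, 249.5, 420.3, 264.5], 'confidence': 0.66}, {'bbox': [305.2, 264.5, 349.8, 300.7], 'confidence': 0.38}]
```

Request:
move_arm --increments '[{"fingers": 0.8, "linear": [0.33, 0.52, 0.16], "twist": 0.58}, {"fingers": 0.8, "linear": [0.33, 0.52, 0.16], "twist": 0.58}, {"fingers": 0.8, "linear": [0.33, 0.52, 0.16], "twist": 0.58}, {"fingers": 0.8, "linear": [0.33, 0.52, 0.16], "twist": 0.58}, {"fingers": 0.8, "linear": [0.33, 0.52, 0.16], "twist": 0.58}, {"fingers": 0.8, "linear": [0.33, 0.52, 0.16], "twist": 0.58}, {"fingers": 0.8, "linear": [0.33, 0.52, 0.16], "twist": 0.58}, {"fingers": 0.8, "linear": [0.33, 0.52, 0.16], "twist": 0.58}]'

```text
time_s: 7.07
eef_pos: [0.5562, -0.0682, 0.1318]
tool_rot: [-1.37, -2.824, 0.002]
wrist_force: [0.8, -0.0, 0.1]
width: 0.0769
grip_force: 0.0
```

Request:
move_arm --increments '[{"fingers": 0.8, "linear": [0.43, 0.29, 0.2], "twist": 0.577}, {"fingers": 0.8, "linear": [0.43, 0.29, 0.2], "twist": 0.577}, {"fingers": 0.8, "linear": [0.43, 0.29, 0.2], "twist": 0.577}, {"fingers": 0.8, "linear": [0.43, 0.29, 0.2], "twist": 0.577}, {"fingers": 0.8, "linear": [0.43, 0.29, 0.2], "twist": 0.577}, {"fingers": 0.8, "linear": [0.43, 0.29, 0.2], "twist": 0.577}, {"fingers": 0.8, "linear": [0.43, 0.29, 0.2], "twist": 0.577}, {"fingers": 0.8, "linear": [0.43, 0.29, 0.2], "twist": 0.577}, {"fingers": 0.8, "linear": [0.43, 0.29, 0.2], "twist": 0.577}]'

```text
time_s: 7.82
eef_pos: [0.5488, 0.0349, 0.0925]
tool_rot: [-2.422, -2.0, 0.002]
wrist_force: [-0.0, 0.2, 0.8]
width: 0.077
grip_force: 0.0
```

```bash
python3 - <<'E'
from h import *
C=cal("wrist"); cv2.imwrite("pics/w2.png",manip.get_image("wrist"))
for r in manip.cut_out("remote","wrist")[:1]:
    F,cc=fit([(C,r["region"])],(.15,.044,.02),.016,[.5517,.0332,1.3758]); print(r["bbox"],np.round(F,4),cc)
ya=1.3758-np.pi/2
plan([(.5517,.0332,.022,ya)])
E
```

```text
[284.9, 90.1, 360.7, 320.3] [0.5519 0.033  4.5217] 0.020670014466737885
from [0.549  0.0349 0.0928] yaw -0.192 j [ 0.06  0.21 -0.25  1.12  0.    1.83] t 7.92 w 0.0767
[ 0.552  0.033  0.022 -0.195] lin [-0.006  0.015  0.354] tw 0.002 rows>= 2 j6~ 1.83
```

Request:
move_arm --increments '[{"fingers": 0.8, "linear": [-0.005, 0.015, 0.18], "twist": 0}, {"fingers": 0.8, "linear": [-0.005, 0.015, 0.354], "twist": 0}, {"fingers": 0.8, "linear": [-0.005, 0.015, 0.354], "twist": 0}, {"fingers": -0.3, "linear": [-0.005, 0.015, 0.354], "twist": 0}, {"fingers": -0.3, "linear": [-0.005, 0.015, 0.354], "twist": 0}, {"fingers": -0.3, "linear": [-0.005, 0.015, 0.354], "twist": 0}, {"fingers": -0.3, "linear": [-0.005, 0.015, 0.354], "twist": 0}, {"fingers": -0.3, "linear": [-0.005, 0.015, 0.354], "twist": 0}]' --force 40

```text
time_s: 8.58
eef_pos: [0.5537, 0.0336, 0.0249]
tool_rot: [2.425, 1.993, 0.005]
wrist_force: [-0.8, 0.0, 7.0]
width: 0.0431
grip_force: 42.2
```

```bash
python3 - <<'E'
from h import *
s=manip.read_state();z=s["eef_pos"][2];print(s["grip_force"],s["wrist_force"])
plan([(.5517,.0332,.10,-.195),(.57,-.155,.10,-.13),(.5916,-.3491,.10,-.061),(.5916,-.3491,.017,-.061)])
E
```

```text
42.231645584106445 [-0.82111707  0.0438296   7.04348114]
from [0.5537 0.0336 0.0249] yaw -0.195 j [ 0.06  0.26 -0.34  0.97 -0.    1.83] t 8.58 w 0.0431
[ 0.552  0.033  0.1   -0.195] lin [-0.004 -0.01  -0.375] tw -0.0 rows>= 2 j6~ 1.83
[ 0.57  -0.155  0.1   -0.13 ] lin [-0.905  0.272 -0.   ] tw -0.043 rows>= 5 j6~ 1.44
[ 0.592 -0.349  0.1   -0.061] lin [-0.948  0.233 -0.   ] tw -0.046 rows>= 5 j6~ 1.1
[ 0.592 -0.349  0.017 -0.061] lin [0.    0.    0.415] tw -0.0 rows>= 2 j6~ 1.1
```

Request:
move_arm --increments '[{"fingers": -0.3, "linear": [0, 0, -0.2], "twist": 0}, {"fingers": -0.3, "linear": [0, 0, -0.37], "twist": 0}, {"fingers": -0.3, "linear": [0, 0, -0.37], "twist": 0}]'

```text
time_s: 8.83
eef_pos: [0.5558, 0.0337, 0.1041]
tool_rot: [2.422, 1.99, 0.014]
wrist_force: [2.0, 0.1, -0.3]
width: 0.043
grip_force: 41.6
```

Request:
move_arm --increments '[{"fingers": -0.3, "linear": [-0.2, 0.06, 0], "twist": -0.043}, {"fingers": -0.3, "linear": [-0.4, 0.12, 0], "twist": -0.043}, {"fingers": -0.3, "linear": [-0.6, 0.18, 0], "twist": -0.043}, {"fingers": -0.3, "linear": [-0.75, 0.23, 0], "twist": -0.043}, {"fingers": -0.3, "linear": [-0.905, 0.27, 0], "twist": -0.043}, {"fingers": -0.3, "linear": [-0.905, 0.27, 0], "twist": -0.043}]'

```text
time_s: 9.33
eef_pos: [0.5704, -0.1598, 0.097]
tool_rot: [2.365, 2.063, -0.001]
wrist_force: [0.6, 0.7, -1.9]
width: 0.0427
grip_force: 41.6
```

Request:
move_arm --increments '[{"fingers": -0.3, "linear": [-0.2, 0.05, 0], "twist": -0.046}, {"fingers": -0.3, "linear": [-0.4, 0.1, 0], "twist": -0.046}, {"fingers": -0.3, "linear": [-0.6, 0.15, 0], "twist": -0.046}, {"fingers": -0.3, "linear": [-0.8, 0.2, 0], "twist": -0.046}, {"fingers": -0.3, "linear": [-0.95, 0.233, 0], "twist": -0.046}, {"fingers": -0.3, "linear": [-0.95, 0.233, 0], "twist": -0.046}, {"fingers": -0.3, "linear": [-0.95, 0.233, 0], "twist": -0.046}]'

```text
time_s: 9.92
eef_pos: [0.5911, -0.3505, 0.0962]
tool_rot: [-2.292, -2.149, -0.0]
wrist_force: [-0.0, 0.4, -1.5]
width: 0.0428
grip_force: 41.6
```

```bash
python3 - <<'E'
from h import *
plan([(.5916,-.3491,.0175,-.061)])
s=manip.read_state()
C=cal("wrist"); cv2.imwrite("pics/w3.png",manip.get_image("wrist"))
for r in manip.cut_out("remote","wrist")[:1]:
    F,cc=fit([(C,r["region"])],(.15,.044,.02),s["eef_pos"][2]-.009,[s["eef_pos"][0],s["eef_pos"][1],1.51]); print(r["bbox"],np.round(F,4),cc)
C=cal("top"); manip.get_image("top")
for r in manip.cut_out("tray","wrist")[:1]: print(r["bbox"],r["confidence"])
E
```

```text
from [ 0.5911 -0.3505  0.0962] yaw -0.064 j [-0.54  0.46  0.11  1.22  0.    1.1 ] t 9.92 w 0.0428
[ 0.592 -0.349  0.018 -0.061] lin [0.007 0.002 0.394] tw -0.002 rows>= 2 j6~ 1.1
[256.2, 84.7, 371.4, 355.6] [ 0.591  -0.3516  1.5098] 0.16099286180282402
[252.6, 67.2, 382.0, 315.0] 0.85
```

View pics/w3.png

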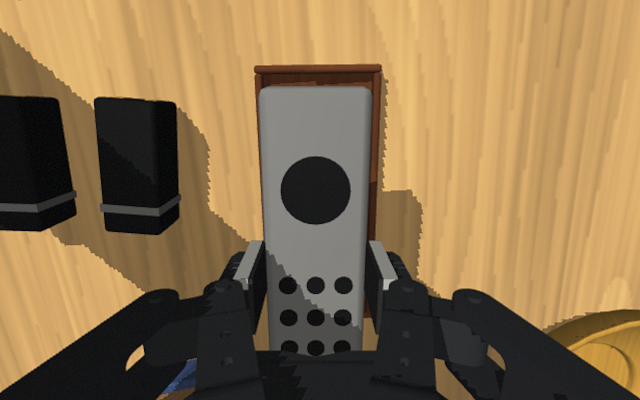

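The remote hangs over the tray: its far end is at (257–381, 70), with the remote centred in it. I'll check the tray end corners, then lower.

```bash
python3 - <<'E'
from h import *
C=cal("wrist")
for p in ((255,71),(383,71)): print(ray("wrist",p,.014,C))
a=1.5097
for s in (1,-1): 
    P=np.array([.5916,-.3491])+.091*np.array([np.cos(a),np.sin(a)])+s*.04*np.array([-np.sin(a),np.cos(a)]); print(P,proj("wrist",[*P,.014],C))
E
```

```text
[ 0.55875515 -0.25840904  0.014     ]
[ 0.6390241  -0.26326505  0.014     ]
[ 0.55723094 -0.25582745] [252.13192354  66.77980172]
[ 0.63708168 -0.26071212] [379.86700639  66.87267518]
```

Request:
move_arm --increments '[{"fingers": -0.3, "linear": [0, 0.011, 0.15], "twist": 0}, {"fingers": -0.3, "linear": [0, 0.011, 0.3], "twist": 0}, {"fingers": -0.3, "linear": [0, 0.011, 0.385], "twist": 0}, {"fingers": -0.3, "linear": [0, 0.011, 0.385], "twist": 0}, {"fingers": -0.3, "linear": [0, 0.011, 0.385], "twist": 0}, {"fingers": 0.4, "linear": [0, 0.011, 0.385], "twist": 0}, {"fingers": 0.4, "linear": [0, 0.011, 0.385], "twist": 0}, {"fingers": 0.4, "linear": [0, 0.011, 0.385], "twist": 0}, {"fingers": 0.4, "linear": [0, 0.011, 0.2], "twist": 0}, {"fingers": 0.4, "linear": [0, 0.011, 0], "twist": 0}, {"fingers": 0.4, "linear": [0, 0, -0.3], "twist": 0}, {"fingers": 0.4, "linear": [0, 0, -0.5], "twist": 0}, {"fingers": 0.4, "linear": [0, 0, -0.5], "twist": 0}]'

```text
time_s: 11.2
eef_pos: [0.5926, -0.3499, 0.2049]
tool_rot: [2.282, 2.145, 0.004]
wrist_force: [0.4, -0.2, 0.4]
width: 0.06
grip_force: 0.0
```

```bash
python3 - <<'E'
from h import *
C=cal("wrist"); im=manip.get_image("wrist"); cv2.imwrite("pics/w4.png",im)
for r in manip.cut_out("remote","wrist")[:1]: print("remote",np.round(fit([(C,r["region"])],(.15,.044,.02),.005,[.592,-.35,1.51])[0],4),fit([(C,r["region"])],(.15,.044,.02),.005,[.592,-.35,1.51])[1])
for r in manip.cut_out("pack1","wrist"):
    m=r["region"]; yx=np.argwhere(m)
    if len(yx)<300: continue
    g=ray("wrist",yx.mean(0)[::-1],.018,C); F,cc=fit([(C,m)],(.084,.036,.036),0,[g[0],g[1],1.45]); print("pack",round(r["confidence"],2),r["bbox"],np.round(F,4),round(cc,3))
plan([(.477,-.317,.1,-.15)])
E
```

```text
remote [ 0.5939 -0.3491  1.512 ] 0.03167975106850984
pack 0.72 [167.2, 96.8, 219.4, 195.6] [ 0.4792 -0.314   1.4299] 0.048
pack 0.49 [272.0, 76.4, 356.9, 255.9] [ 0.6232 -0.3532  1.7523] 0.833
from [ 0.5923 -0.3497  0.2002] yaw -0.062 j [-0.53  0.44  0.31  1.43  0.    1.1 ] t 11.35 w 0.0595
[ 0.477 -0.317  0.1   -0.15 ] lin [ 0.128 -0.586  0.501] tw 0.059 rows>= 4 j6~ 1.13
```

View pics/w4.png

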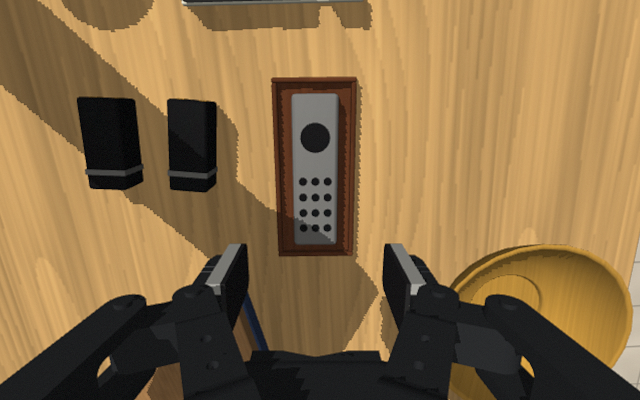

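The remote lies in the tray at (315,170), buttons up. Two black packs, both with a grey band, are at (192,145) and (110,143). I'll take the nearer one first.

```bash
cat >> h.py <<'E'
def seepack(g,dims=(.084,.036,.036),z0=0.,name="pack1",bands=True):
    C=cal("wrist"); im=manip.get_image("wrist"); out=[]
    for r in manip.cut_out(name,"wrist"):
        m=r["region"]
        if m.sum()<300: continue
        b=ray("wrist",np.argwhere(m).mean(0)[::-1],z0+dims[2]/2,C)
        if np.hypot(b[0]-g[0],b[1]-g[1])>.08: continue
        F,c=fit([(C,m)],dims,z0,[b[0],b[1],g[2]]); F[2]=g[2]+(F[2]-g[2]+np.pi/2)%np.pi-np.pi/2
        out.append((F,c)); print("seen",round(r["confidence"],2),np.round(r["bbox"]),np.round(F,4),"cost",round(c,3),"bgr",np.round(im[m].mean(0)))
    return min(out,key=lambda o:o[1])[0] if out else None
E
python3 - <<'E'
from h import *
plan([(.4787,-.315,.12,-.141)])
E
```

```text
from [ 0.5923 -0.3497  0.2002] yaw -0.062 j [-0.53  0.44  0.31  1.43  0.    1.1 ] t 11.35 w 0.0595
[ 0.479 -0.315  0.12  -0.141] lin [ 0.138 -0.578  0.401] tw 0.053 rows>= 4 j6~ 1.13
```

Request:
move_arm --increments '[{"fingers": 0.6, "linear": [0.13, -0.58, 0.3], "twist": 0.05}, {"fingers": 0.6, "linear": [0.13, -0.58, 0.4], "twist": 0.05}, {"fingers": 0.6, "linear": [0.13, -0.58, 0.4], "twist": 0.05}, {"fingers": 0.6, "linear": [0.13, -0.58, 0.4], "twist": 0.05}, {"fingers": 0.6, "linear": [0.13, -0.58, 0.4], "twist": 0.05}, {"fingers": 0.6, "linear": [0.13, -0.58, 0.4], "twist": 0.05}]'

```text
time_s: 11.85
eef_pos: [0.476, -0.3154, 0.1156]
tool_rot: [-2.367, -2.062, 0.001]
wrist_force: [0.9, 0.1, 1.2]
width: 0.0687
grip_force: 0.0
```

```bash
python3 - <<'E'
from h import *
F=seepack((.4787,-.315,1.43)); plan([(F[0],F[1],.022,F[2]-np.pi/2)])
E
```

```text
seen 0.83 [295. 138. 348. 263.] [ 0.4789 -0.315   1.4161] cost 0.034 bgr [35. 35. 36.]
seen 0.74 [173. 142. 247. 266.] [ 0.4022 -0.3072  1.4573] cost 0.098 bgr [23. 24. 25.]
from [ 0.4784 -0.3166  0.1173] yaw -0.137 j [-0.58  0.24 -0.15  1.18  0.    1.12] t 11.95 w 0.0684
[ 0.479 -0.315  0.022 -0.155] lin [0.008 0.001 0.477] tw 0.012 rows>= 3 j6~ 1.14
```

Request:
move_arm --increments '[{"fingers": 0.4, "linear": [0.008, 0, 0.15], "twist": 0.012}, {"fingers": 0.4, "linear": [0.008, 0, 0.35], "twist": 0.012}, {"fingers": 0.4, "linear": [0.008, 0, 0.477], "twist": 0.012}, {"fingers": 0.4, "linear": [0.008, 0, 0.477], "twist": 0.012}, {"fingers": -0.4, "linear": [0.008, 0, 0.477], "twist": 0.012}, {"fingers": -0.4, "linear": [0.008, 0, 0.477], "twist": 0.012}, {"fingers": -0.4, "linear": [0.008, 0, 0.477], "twist": 0.012}, {"fingers": -0.4, "linear": [0.008, 0, 0.477], "twist": 0.012}, {"fingers": -0.4, "linear": [0.008, 0, 0.477], "twist": 0.012}]' --force 50

```text
time_s: 12.7
eef_pos: [0.4791, -0.3154, 0.0235]
tool_rot: [2.383, 2.04, 0.002]
wrist_force: [1.0, 0.3, 6.4]
width: 0.0342
grip_force: 52.4
```

```bash
python3 - <<'E'
from h import *
b=dock(0,-.12); print(b)
z=manip.read_state()["eef_pos"][2]
plan([(.479,-.315,z+.09,-.155),(.5,-.22,z+.09,.7),(*b,z+.09,1.534),(*b,z+.008,1.534)])
E
```

```text
[ 0.54206101 -0.12881787]
from [ 0.4791 -0.3154  0.0235] yaw -0.155 j [-0.58  0.29 -0.3   0.97  0.    1.14] t 12.7 w 0.0342
[ 0.479 -0.315  0.113 -0.155] lin [ 0.002 -0.001 -0.45 ] tw 0.0 rows>= 3 j6~ 1.14
[ 0.5   -0.22   0.113  0.7  ] lin [ 0.486  0.03  -0.   ] tw -0.57 rows>= 7 j6~ 0.46
[ 0.542 -0.129  0.113  1.534] lin [ 0.213  0.455 -0.   ] tw -0.556 rows>= 7 j6~ -0.2
[ 0.542 -0.129  0.031  1.534] lin [0.   0.   0.41] tw -0.0 rows>= 2 j6~ -0.2
```

Request:
move_arm --increments '[{"fingers": -0.4, "linear": [0, 0, -0.2], "twist": 0}, {"fingers": -0.4, "linear": [0, 0, -0.4], "twist": 0}, {"fingers": -0.4, "linear": [0, 0, -0.45], "twist": 0}]'

```text
time_s: 12.95
eef_pos: [0.4794, -0.3157, 0.1177]
tool_rot: [2.381, 2.038, 0.003]
wrist_force: [1.5, -0.8, -0.4]
width: 0.0344
grip_force: 51.7
```

Request:
move_arm --increments '[{"fingers": -0.4, "linear": [0.08, 0.005, 0], "twist": -0.08}, {"fingers": -0.4, "linear": [0.16, 0.01, 0], "twist": -0.16}, {"fingers": -0.4, "linear": [0.24, 0.015, 0], "twist": -0.24}, {"fingers": -0.4, "linear": [0.32, 0.02, 0], "twist": -0.32}, {"fingers": -0.4, "linear": [0.4, 0.025, 0], "twist": -0.4}, {"fingers": -0.4, "linear": [0.486, 0.03, 0], "twist": -0.48}, {"fingers": -0.4, "linear": [0.486, 0.03, 0], "twist": -0.57}, {"fingers": -0.4, "linear": [0.486, 0.03, 0], "twist": -0.57}]'

```text
time_s: 13.62
eef_pos: [0.4983, -0.2183, 0.1112]
tool_rot: [1.318, 2.852, -0.0]
wrist_force: [-0.0, 0.3, -2.3]
width: 0.0347
grip_force: 56.1
```

Request:
move_arm --increments '[{"fingers": -0.4, "linear": [0.04, 0.08, 0], "twist": -0.08}, {"fingers": -0.4, "linear": [0.08, 0.16, 0], "twist": -0.16}, {"fingers": -0.4, "linear": [0.12, 0.24, 0], "twist": -0.24}, {"fingers": -0.4, "linear": [0.16, 0.32, 0], "twist": -0.32}, {"fingers": -0.4, "linear": [0.2, 0.4, 0], "twist": -0.4}, {"fingers": -0.4, "linear": [0.213, 0.455, 0], "twist": -0.48}, {"fingers": -0.4, "linear": [0.213, 0.455, 0], "twist": -0.556}, {"fingers": -0.4, "linear": [0.213, 0.455, 0], "twist": -0.556}, {"fingers": -0.4, "linear": [0.213, 0.455, 0], "twist": -0.556}]'

```text
time_s: 14.37
eef_pos: [0.5403, -0.1283, 0.111]
tool_rot: [-0.066, -3.141, 0.0]
wrist_force: [-0.4, -0.2, -1.9]
width: 0.0346
grip_force: 56.2
```

```bash
cat >> h.py <<'E'
def seedock(): 
    C=cal("wrist"); im=manip.get_image("wrist"); f,c=chamfer(im,C,DOCK,[*D0,DA],grid=.004); print("dock chamfer",np.round(f,4),round(c,2)); return f
def check(z,by):
    """held pack relative to bay; z = tcp height above pack bottom"""
    s=manip.read_state(); p=s["eef_pos"]; print("w",round(s["width"],4),"grip",round(s["grip_force"],1)); b=dock(0,by)
    F=seepack((p[0],p[1],DA),z0=p[2]-z); seedock()
    off=(F[:2]-p[:2]) if F is not None else np.zeros(2); print("pack-tcp",np.round(off,4))
    e=[np.cos(DA),np.sin(DA)]; off=np.dot(off,e)*np.array(e); off=np.clip(off,-.012,.012)
    t=b-off; plan([(t[0],t[1],p[2],1.534),(t[0],t[1],z+.007,1.534)])
E
python3 - <<'E'
from h import *
check(.0235,-.12)
E
```

```text
w 0.0346 grip 56.2
seen 0.62 [272. 157. 360. 353.] [ 0.5396 -0.1286 -0.0356] cost 0.033 bgr [22. 22. 23.]
seen 0.33 [218. 118. 638. 337.] [ 0.5275 -0.0174  0.0316] cost 0.574 bgr [154. 172. 177.]
dock chamfer [ 0.5467 -0.0077 -0.0392] 1.88
pack-tcp [-0.0007 -0.0004]
from [ 0.5402 -0.1285  0.1111] yaw 1.53 j [-0.23  0.21 -0.21  1.16 -0.   -0.19] t 14.52 w 0.0345
[ 0.543 -0.129  0.111  1.534] lin [-0.013 -0.001  0.   ] tw -0.003 rows>= 1 j6~ -0.2
[ 0.543 -0.129  0.03   1.534] lin [0.    0.    0.403] tw -0.0 rows>= 2 j6~ -0.2
```

Request:
move_arm --increments '[{"fingers": -0.4, "linear": [-0.012, 0, 0.15], "twist": 0}, {"fingers": -0.4, "linear": [-0.012, 0, 0.3], "twist": 0}, {"fingers": -0.4, "linear": [-0.012, 0, 0.36], "twist": 0}, {"fingers": -0.4, "linear": [-0.012, 0, 0.395], "twist": 0}, {"fingers": -0.4, "linear": [-0.012, 0, 0.395], "twist": 0}, {"fingers": -0.4, "linear": [-0.012, 0, 0.395], "twist": 0}]'

```text
time_s: 15.02
eef_pos: [0.5431, -0.1284, 0.0326]
tool_rot: [0.06, 3.14, -0.0]
wrist_force: [0.4, 0.3, -2.2]
width: 0.0348
grip_force: 56.2
```

Request:
move_arm --increments '[{"fingers": -0.02, "linear": [0, 0, 0], "twist": 0}, {"fingers": -0.02, "linear": [0, 0, 0], "twist": 0}, {"fingers": -0.02, "linear": [0, 0, 0], "twist": 0}, {"fingers": -0.02, "linear": [0, 0, -0.2], "twist": 0}, {"fingers": 0.4, "linear": [0, 0, -0.4], "twist": 0}, {"fingers": 0.6, "linear": [0, 0, -0.6], "twist": 0}, {"fingers": 0.6, "linear": [0, 0, -0.8], "twist": 0}, {"fingers": 0.6, "linear": [0, 0, -0.8], "twist": 0}]'

```text
time_s: 15.68
eef_pos: [0.5461, -0.1288, 0.2016]
tool_rot: [0.058, 3.128, -0.004]
wrist_force: [0.6, 1.8, 0.7]
width: 0.0684
grip_force: 0.0
```

```bash
python3 - <<'E'
from h import *
b=dock(0,-.12)
F=seepack((*b,DA),z0=.006); c,s=np.cos(DA),np.sin(DA); d=F[:2]-b; print("err dock xy",c*d[0]+s*d[1],-s*d[0]+c*d[1])
manip.get_image("top"); C=cal("top")
for r in manip.cut_out("pack1","top"):
    m=r["region"]; g=ray("top",np.argwhere(m).mean(0)[::-1],.018,C)
    if m.sum()>50 and r["confidence"]>.4: f,k=fit([(C,m)],(.084,.036,.036),0,[g[0],g[1],1.5]); print(round(r["confidence"],2),np.round(f,4),round(k,3))
plan([(.45,-.21,.16,.7),(.39,-.302,.14,-.12)])
E
```

```text
seen 0.95 [299. 125. 335. 219.] [ 0.5423 -0.1288 -0.0337] cost 0.034 bgr [22. 23. 23.]
err dock xy 0.0002408864898416576 6.906193312929831e-05
0.95 [0.3699 0.2696 1.4013] 0.054
0.93 [0.4757 0.3331 1.7714] 0.16
0.81 [0.2793 0.3502 0.0472] 0.147
0.75 [0.5923 0.4691 3.1415] 0.089
0.69 [0.5781 0.3158 1.7977] 0.179
0.65 [0.3855 0.4345 3.2895] 0.083
0.59 [ 0.3971 -0.3378  1.8973] 0.791
0.56 [ 0.5423 -0.1242 -0.188 ] 0.208
0.54 [0.4109 0.0179 1.5854] 0.396
from [ 0.5426 -0.128   0.1917] yaw 1.534 j [-0.23  0.19 -0.05  1.33  0.   -0.19] t 15.88 w 0.0684
[ 0.45 -0.21  0.16  0.7 ] lin [ 0.447 -0.427  0.159] tw 0.556 rows>= 7 j6~ 0.43
[ 0.39  -0.302  0.14  -0.12 ] lin [-0.159 -0.526  0.1  ] tw 0.547 rows>= 7 j6~ 1.03
```

Request:
move_arm --increments '[{"fingers": 0.6, "linear": [0.45, -0.43, 0.16], "twist": 0.55}, {"fingers": 0.6, "linear": [0.45, -0.43, 0.16], "twist": 0.55}, {"fingers": 0.6, "linear": [0.45, -0.43, 0.16], "twist": 0.55}, {"fingers": 0.6, "linear": [0.45, -0.43, 0.16], "twist": 0.55}, {"fingers": 0.6, "linear": [0.45, -0.43, 0.16], "twist": 0.55}, {"fingers": 0.6, "linear": [0.45, -0.43, 0.16], "twist": 0.55}, {"fingers": 0.6, "linear": [0.45, -0.43, 0.16], "twist": 0.55}]'

```text
time_s: 16.47
eef_pos: [0.4483, -0.2106, 0.1583]
tool_rot: [-1.321, -2.847, -0.0]
wrist_force: [0.7, -0.5, -0.5]
width: 0.0682
grip_force: 0.0
```

Request:
move_arm --increments '[{"fingers": 0.6, "linear": [-0.16, -0.53, 0.1], "twist": 0.55}, {"fingers": 0.6, "linear": [-0.16, -0.53, 0.1], "twist": 0.55}, {"fingers": 0.6, "linear": [-0.16, -0.53, 0.1], "twist": 0.55}, {"fingers": 0.6, "linear": [-0.16, -0.53, 0.1], "twist": 0.55}, {"fingers": 0.6, "linear": [-0.16, -0.53, 0.1], "twist": 0.55}, {"fingers": 0.6, "linear": [-0.16, -0.53, 0.1], "twist": 0.55}, {"fingers": 0.6, "linear": [-0.16, -0.53, 0.1], "twist": 0.55}, {"fingers": 0.6, "linear": [-0.16, -0.53, 0.1], "twist": 0.55}]'

```text
time_s: 17.13
eef_pos: [0.3891, -0.3035, 0.1384]
tool_rot: [-2.346, -2.084, 0.001]
wrist_force: [0.3, -0.1, 0.2]
width: 0.0685
grip_force: 0.0
```

```bash
python3 - <<'E'
from h import *
F=seepack((.39,-.302,1.44)); plan([(F[0],F[1],.018,F[2]-np.pi/2)])
E
```

```text
seen 0.68 [305. 138. 359. 255.] [ 0.4022 -0.3081  1.47  ] cost 0.032 bgr [21. 22. 23.]
from [ 0.3894 -0.3035  0.1389] yaw -0.114 j [-0.66  0.09 -0.29  1.2  -0.    1.02] t 17.23 w 0.0685
[ 0.402 -0.308  0.018 -0.101] lin [-0.015  0.066  0.604] tw -0.009 rows>= 3 j6~ 1.02
```

Request:
move_arm --increments '[{"fingers": 0.6, "linear": [-0.015, 0.066, 0.15], "twist": -0.009}, {"fingers": 0.6, "linear": [-0.015, 0.066, 0.3], "twist": -0.009}, {"fingers": 0.6, "linear": [-0.015, 0.066, 0.5], "twist": -0.009}, {"fingers": 0.6, "linear": [-0.015, 0.066, 0.6], "twist": -0.009}, {"fingers": 0.6, "linear": [-0.015, 0.066, 0.6], "twist": -0.009}, {"fingers": -0.4, "linear": [-0.015, 0.066, 0.6], "twist": -0.009}, {"fingers": -0.4, "linear": [-0.015, 0.066, 0.6], "twist": -0.009}, {"fingers": -0.4, "linear": [-0.015, 0.066, 0.6], "twist": -0.009}, {"fingers": -0.4, "linear": [-0.015, 0.066, 0.6], "twist": -0.009}, {"fingers": -0.4, "linear": [-0.015, 0.066, 0.6], "twist": -0.009}]'

```text
time_s: 18.07
eef_pos: [0.4041, -0.3095, 0.0223]
tool_rot: [2.329, 2.102, 0.001]
wrist_force: [-0.8, 0.5, 8.0]
width: 0.0347
grip_force: 51.6
```

```bash
python3 - <<'E'
from h import *
b=dock(0,-.06); p=manip.read_state()["eef_pos"]; z=p[2]+.11
plan([(p[0],p[1],z,-.101),(.45,-.21,z,.7),(*b,z,1.534)])
E
```

```text
from [ 0.4041 -0.3095  0.0223] yaw -0.102 j [-0.65  0.18 -0.45  0.94 -0.    1.02] t 18.07 w 0.0347
[ 0.404 -0.31   0.132 -0.101] lin [ 0.    0.   -0.55] tw -0.001 rows>= 3 j6~ 1.02
[ 0.45  -0.21   0.132  0.7  ] lin [ 0.518  0.178 -0.   ] tw -0.534 rows>= 7 j6~ 0.43
[ 0.544 -0.069  0.132  1.534] lin [ 0.236  0.815 -0.   ] tw -0.556 rows>= 7 j6~ -0.09
```

Request:
move_arm --increments '[{"fingers": -0.4, "linear": [0, 0, -0.2], "twist": 0}, {"fingers": -0.4, "linear": [0, 0, -0.4], "twist": 0}, {"fingers": -0.4, "linear": [0, 0, -0.55], "twist": 0}, {"fingers": -0.4, "linear": [0, 0, -0.55], "twist": 0}]'

```text
time_s: 18.4
eef_pos: [0.4057, -0.3107, 0.1375]
tool_rot: [2.324, 2.097, 0.003]
wrist_force: [1.8, -1.0, -0.8]
width: 0.0349
grip_force: 51.5
```

Request:
move_arm --increments '[{"fingers": -0.4, "linear": [0.08, 0.03, 0], "twist": -0.08}, {"fingers": -0.4, "linear": [0.16, 0.06, 0], "twist": -0.16}, {"fingers": -0.4, "linear": [0.24, 0.09, 0], "twist": -0.24}, {"fingers": -0.4, "linear": [0.32, 0.12, 0], "twist": -0.32}, {"fingers": -0.4, "linear": [0.42, 0.15, 0], "twist": -0.4}, {"fingers": -0.4, "linear": [0.52, 0.18, 0], "twist": -0.48}, {"fingers": -0.4, "linear": [0.52, 0.18, 0], "twist": -0.534}, {"fingers": -0.4, "linear": [0.52, 0.18, 0], "twist": -0.534}]'

```text
time_s: 19.07
eef_pos: [0.4494, -0.2077, 0.1298]
tool_rot: [-1.321, -2.85, 0.0]
wrist_force: [0.1, 0.0, -2.3]
width: 0.0346
grip_force: 51.4
```

Request:
move_arm --increments '[{"fingers": -0.4, "linear": [0.04, 0.14, 0], "twist": -0.08}, {"fingers": -0.4, "linear": [0.08, 0.28, 0], "twist": -0.16}, {"fingers": -0.4, "linear": [0.12, 0.42, 0], "twist": -0.24}, {"fingers": -0.4, "linear": [0.16, 0.56, 0], "twist": -0.32}, {"fingers": -0.4, "linear": [0.2, 0.7, 0], "twist": -0.4}, {"fingers": -0.4, "linear": [0.236, 0.815, 0], "twist": -0.48}, {"fingers": -0.4, "linear": [0.236, 0.815, 0], "twist": -0.556}, {"fingers": -0.4, "linear": [0.236, 0.815, 0], "twist": -0.556}, {"fingers": -0.4, "linear": [0.236, 0.815, 0], "twist": -0.556}]'

```text
time_s: 19.82
eef_pos: [0.5435, -0.0681, 0.1297]
tool_rot: [-0.068, -3.14, 0.0]
wrist_force: [0.1, 0.3, -2.7]
width: 0.0347
grip_force: 51.5
```

```bash
python3 - <<'E'
from h import *
check(.0223,-.06)
E
```

```text
w 0.0347 grip 51.5
seen 0.93 [201. 140. 267. 261.] [ 0.5329 -0.1056 -0.3448] cost 0.638 bgr [22. 22. 23.]
dock chamfer [ 0.5466 -0.008  -0.0382] 1.62
pack-tcp [-0.0105 -0.0375]
from [ 0.5433 -0.0686  0.1301] yaw 1.528 j [-0.13  0.19 -0.19  1.19 -0.   -0.08] t 19.97 w 0.0346
[ 0.553 -0.069  0.13   1.534] lin [-0.051 -0.001  0.002] tw -0.004 rows>= 1 j6~ -0.09
[ 0.553 -0.069  0.029  1.534] lin [0.    0.    0.502] tw -0.0 rows>= 3 j6~ -0.09
```

Request:
move_arm --increments '[{"fingers": -0.4, "linear": [-0.009, 0, 0.15], "twist": -0.004}, {"fingers": -0.4, "linear": [-0.009, 0, 0.3], "twist": -0.004}, {"fingers": -0.4, "linear": [-0.009, 0, 0.42], "twist": -0.004}, {"fingers": -0.4, "linear": [-0.009, 0, 0.495], "twist": -0.004}, {"fingers": -0.4, "linear": [-0.009, 0, 0.495], "twist": -0.004}, {"fingers": -0.4, "linear": [-0.009, 0, 0.495], "twist": -0.004}]'

```text
time_s: 20.47
eef_pos: [0.5448, -0.0686, 0.0307]
tool_rot: [-0.055, -3.14, -0.0]
wrist_force: [-0.7, 0.3, -1.7]
width: 0.0342
grip_force: 53.3
```

Request:
move_arm --increments '[{"fingers": 0, "linear": [0, 0, 0], "twist": 0}, {"fingers": 0, "linear": [0, 0, 0], "twist": 0}, {"fingers": 0, "linear": [0, 0, 0], "twist": 0}, {"fingers": 0, "linear": [0, 0, -0.2], "twist": 0}, {"fingers": 0.4, "linear": [0, 0, -0.4], "twist": 0}, {"fingers": 0.6, "linear": [0, 0, -0.6], "twist": 0}, {"fingers": 0.6, "linear": [0, 0, -0.8], "twist": 0}, {"fingers": 0.6, "linear": [0, 0, -0.8], "twist": 0}]'

```text
time_s: 21.13
eef_pos: [0.5489, -0.0683, 0.2006]
tool_rot: [0.051, 3.128, -0.002]
wrist_force: [1.1, 0.0, 0.5]
width: 0.0681
grip_force: 0.0
```

```bash
cat >> h.py <<'E'
def bayerr(by):
    b=dock(0,by); F=seepack((*b,DA),z0=.006); 
    c,s=np.cos(DA),np.sin(DA); d=F[:2]-b; print("err dock xy",c*d[0]+s*d[1],-s*d[0]+c*d[1],F[2]-DA)
E
python3 - <<'E'
from h import *
bayerr(-.06)
plan([(.56,.13,.19,.9),(.5785,.315,.14,.26)])
E
```

```text
seen 0.72 [292. 122. 336. 218.] [ 0.5437 -0.0685 -0.0172] cost 0.033 bgr [24. 25. 25.]
seen 0.56 [228. 124. 276. 219.] [ 0.5429 -0.1288 -0.0399] cost 0.059 bgr [21. 21. 22.]
seen 0.48 [176. 107. 548. 264.] [0.5377 0.1138 0.0134] cost 0.875 bgr [130. 145. 149.]
err dock xy -0.000546224951204187 0.000315641717687976 0.01977171882618619
from [ 0.547  -0.0681  0.1941] yaw 1.538 j [-0.12  0.17 -0.07  1.33 -0.   -0.09] t 21.23 w 0.0684
[0.56 0.13 0.19 0.9 ] lin [-0.033  0.992  0.02 ] tw 0.425 rows>= 6 j6~ 0.9
[0.578 0.315 0.14  0.26 ] lin [0.503 0.782 0.25 ] tw 0.427 rows>= 6 j6~ 1.81
```

Bay 2 is good. Next is the pack near (0.578, 0.315).

Request:
move_arm --increments '[{"fingers": 0.6, "linear": [-0.03, 0.99, 0], "twist": 0.42}, {"fingers": 0.6, "linear": [-0.03, 0.99, 0], "twist": 0.42}, {"fingers": 0.6, "linear": [-0.03, 0.99, 0], "twist": 0.42}, {"fingers": 0.6, "linear": [-0.03, 0.99, 0], "twist": 0.42}, {"fingers": 0.6, "linear": [-0.03, 0.99, 0], "twist": 0.42}, {"fingers": 0.6, "linear": [-0.03, 0.99, 0], "twist": 0.42}]'

```text
time_s: 21.73
eef_pos: [0.5572, 0.1347, 0.1894]
tool_rot: [-1.022, -2.968, -0.001]
wrist_force: [-0.3, -1.3, -0.2]
width: 0.0684
grip_force: 0.0
```

Request:
move_arm --increments '[{"fingers": 0.6, "linear": [0.5, 0.78, 0.25], "twist": 0.43}, {"fingers": 0.6, "linear": [0.5, 0.78, 0.25], "twist": 0.43}, {"fingers": 0.6, "linear": [0.5, 0.78, 0.25], "twist": 0.43}, {"fingers": 0.6, "linear": [0.5, 0.78, 0.25], "twist": 0.43}, {"fingers": 0.6, "linear": [0.5, 0.78, 0.25], "twist": 0.43}, {"fingers": 0.6, "linear": [0.5, 0.78, 0.25], "twist": 0.43}, {"fingers": 0.6, "linear": [0.5, 0.78, 0.25], "twist": 0.43}]'

```text
time_s: 22.32
eef_pos: [0.5737, 0.3157, 0.1382]
tool_rot: [-1.907, -2.495, 0.006]
wrist_force: [-0.1, 0.1, -0.2]
width: 0.0684
grip_force: 0.0
```

```bash
python3 - <<'E'
from h import *
F=seepack((.578,.315,1.83)); plan([(F[0],F[1],.018,F[2]-np.pi/2)])
E
```

```text
seen 0.98 [297. 142. 349. 253.] [0.58   0.3131 1.865 ] cost 0.039 bgr [23. 24. 25.]
from [0.5744 0.314  0.1399] yaw 0.265 j [ 0.5   0.39  0.1   1.28 -0.    1.81] t 22.42 w 0.0686
[0.58  0.313 0.018 0.294] lin [-0.012  0.026  0.61 ] tw -0.02 rows>= 3 j6~ 1.77
```

Request:
move_arm --increments '[{"fingers": 0.6, "linear": [-0.012, 0.026, 0.15], "twist": -0.015}, {"fingers": 0.6, "linear": [-0.012, 0.026, 0.3], "twist": -0.015}, {"fingers": 0.6, "linear": [-0.012, 0.026, 0.5], "twist": -0.015}, {"fingers": 0.6, "linear": [-0.012, 0.026, 0.6], "twist": -0.015}, {"fingers": 0.6, "linear": [-0.012, 0.026, 0.6], "twist": -0.015}, {"fingers": -0.4, "linear": [-0.012, 0.026, 0.6], "twist": -0.015}, {"fingers": -0.4, "linear": [-0.012, 0.026, 0.6], "twist": -0.015}, {"fingers": -0.4, "linear": [-0.012, 0.026, 0.6], "twist": -0.015}, {"fingers": -0.4, "linear": [-0.012, 0.026, 0.6], "twist": -0.015}, {"fingers": -0.4, "linear": [-0.012, 0.026, 0.6], "twist": -0.015}]'

```text
time_s: 23.25
eef_pos: [0.5824, 0.3139, 0.0242]
tool_rot: [1.881, 2.513, 0.006]
wrist_force: [-1.5, -1.3, 7.7]
width: 0.035
grip_force: 51.5
```

```bash
python3 - <<'E'
from h import *
b=dock(0,0); p=manip.read_state()["eef_pos"]; z=p[2]+.11; e=np.array([np.cos(1.865),np.sin(1.865)])
print("pack along its x from tcp",(np.array([.58,.3131])-p[:2])@e)
plan([(p[0],p[1],z,.29),(.56,.15,z,.9),(*b,z,1.534)])
E
```

```text
pack along its x from tcp -0.00012084567720122894
from [0.5824 0.3139 0.0242] yaw 0.286 j [ 0.49  0.44 -0.08  1.05 -0.    1.78] t 23.25 w 0.035
[0.582 0.314 0.134 0.29 ] lin [ 0.    0.   -0.55] tw -0.003 rows>= 3 j6~ 1.78
[0.56  0.15  0.134 0.9  ] lin [-0.754 -0.342 -0.   ] tw -0.407 rows>= 5 j6~ 0.93
[ 0.546 -0.009  0.134  1.534] lin [-0.441 -0.664 -0.   ] tw -0.423 rows>= 6 j6~ 0.02
```

Request:
move_arm --increments '[{"fingers": -0.4, "linear": [0, 0, -0.2], "twist": 0}, {"fingers": -0.4, "linear": [0, 0, -0.4], "twist": 0}, {"fingers": -0.4, "linear": [0, 0, -0.55], "twist": 0}, {"fingers": -0.4, "linear": [0, 0, -0.55], "twist": 0}]'

```text
time_s: 23.58
eef_pos: [0.5838, 0.3151, 0.1401]
tool_rot: [1.879, 2.511, 0.018]
wrist_force: [0.7, 0.0, -0.9]
width: 0.0345
grip_force: 51.3
```

Request:
move_arm --increments '[{"fingers": -0.4, "linear": [-0.14, -0.06, 0], "twist": -0.08}, {"fingers": -0.4, "linear": [-0.28, -0.12, 0], "twist": -0.16}, {"fingers": -0.4, "linear": [-0.42, -0.18, 0], "twist": -0.24}, {"fingers": -0.4, "linear": [-0.56, -0.25, 0], "twist": -0.32}, {"fingers": -0.4, "linear": [-0.7, -0.31, 0], "twist": -0.4}, {"fingers": -0.4, "linear": [-0.754, -0.342, 0], "twist": -0.407}, {"fingers": -0.4, "linear": [-0.754, -0.342, 0], "twist": -0.407}]'

```text
time_s: 24.17
eef_pos: [0.5568, 0.1466, 0.1313]
tool_rot: [1.043, 2.963, -0.001]
wrist_force: [-0.5, -0.0, -2.6]
width: 0.0345
grip_force: 51.3
```

Request:
move_arm --increments '[{"fingers": -0.4, "linear": [-0.08, -0.13, 0], "twist": -0.08}, {"fingers": -0.4, "linear": [-0.16, -0.26, 0], "twist": -0.16}, {"fingers": -0.4, "linear": [-0.24, -0.39, 0], "twist": -0.24}, {"fingers": -0.4, "linear": [-0.32, -0.5, 0], "twist": -0.32}, {"fingers": -0.4, "linear": [-0.4, -0.6, 0], "twist": -0.4}, {"fingers": -0.4, "linear": [-0.441, -0.664, 0], "twist": -0.423}, {"fingers": -0.4, "linear": [-0.441, -0.664, 0], "twist": -0.423}, {"fingers": -0.4, "linear": [-0.441, -0.664, 0], "twist": -0.423}]'

```text
time_s: 24.83
eef_pos: [0.5438, -0.0094, 0.1311]
tool_rot: [0.066, 3.141, 0.001]
wrist_force: [0.2, 0.1, -2.2]
width: 0.0345
grip_force: 51.4
```

```bash
python3 - <<'E'
from h import *
check(.0242,0)
b=dock(0,0); p=manip.read_state()["eef_pos"]; plan([(*b,.0242+.008,1.534)])
E
```

```text
w 0.0345 grip 51.4
seen 0.89 [270. 156. 361. 350.] [ 0.5432 -0.0097 -0.0413] cost 0.033 bgr [27. 28. 28.]
seen 0.66 [202. 139. 266. 259.] [ 0.5337 -0.0462 -0.3291] cost 0.636 bgr [25. 26. 26.]
dock chamfer [ 0.5466 -0.0082 -0.0381] 1.8
pack-tcp [-0.0006 -0.0004]
from [ 0.5438 -0.0083  0.131 ] yaw 1.532 j [-0.02  0.18 -0.2   1.19  0.    0.02] t 24.98 w 0.0345
[ 0.547 -0.009  0.131  1.534] lin [-0.017 -0.003 -0.   ] tw -0.002 rows>= 1 j6~ 0.02
[ 0.547 -0.009  0.031  1.534] lin [0.    0.    0.499] tw -0.0 rows>= 3 j6~ 0.02
from [ 0.5438 -0.0083  0.131 ] yaw 1.532 j [-0.02  0.18 -0.2   1.19  0.    0.02] t 24.98 w 0.0345
[ 0.546 -0.009  0.032  1.534] lin [-0.014 -0.003  0.494] tw -0.002 rows>= 3 j6~ 0.02
```

Request:
move_arm --increments '[{"fingers": -0.4, "linear": [-0.016, 0, 0.15], "twist": 0}, {"fingers": -0.4, "linear": [-0.016, 0, 0.3], "twist": 0}, {"fingers": -0.4, "linear": [-0.016, 0, 0.42], "twist": 0}, {"fingers": -0.4, "linear": [-0.016, 0, 0.49], "twist": 0}, {"fingers": -0.4, "linear": [-0.016, 0, 0.49], "twist": 0}, {"fingers": -0.4, "linear": [-0.016, 0, 0.49], "twist": 0}]'

```text
time_s: 25.48
eef_pos: [0.5465, -0.0084, 0.0326]
tool_rot: [-0.061, -3.14, -0.0]
wrist_force: [0.9, -0.1, -2.2]
width: 0.0346
grip_force: 53.1
```

Request:
move_arm --increments '[{"fingers": 0, "linear": [0, 0, 0], "twist": 0}, {"fingers": 0, "linear": [0, 0, 0], "twist": 0}, {"fingers": 0, "linear": [0, 0, 0], "twist": 0}, {"fingers": 0, "linear": [0, 0, -0.2], "twist": 0}, {"fingers": 0.4, "linear": [0, 0, -0.4], "twist": 0}, {"fingers": 0.6, "linear": [0, 0, -0.6], "twist": 0}, {"fingers": 0.6, "linear": [0, 0, -0.8], "twist": 0}, {"fingers": 0.6, "linear": [0, 0, -0.8], "twist": 0}]'

```text
time_s: 26.15
eef_pos: [0.5502, -0.0096, 0.2026]
tool_rot: [0.062, 3.127, 0.0]
wrist_force: [-0.2, 0.4, 0.7]
width: 0.0678
grip_force: 0.0
```

```bash
python3 - <<'E'
from h import *
bayerr(0)
plan([(.51,.17,.17,.9),(.475,.333,.14,.24)])
E
```

```text
seen 0.91 [295. 124. 336. 219.] [ 0.5462 -0.0087 -0.042 ] cost 0.044 bgr [24. 24. 25.]
err dock xy -0.00025797531821101306 0.00016815852945684332 -0.004982733900599813
from [ 0.5483 -0.0095  0.1961] yaw 1.531 j [-0.02  0.17 -0.07  1.33  0.    0.02] t 26.25 w 0.0683
[0.51 0.17 0.17 0.9 ] lin [0.227 0.889 0.13 ] tw 0.421 rows>= 6 j6~ 0.99
[0.475 0.333 0.14  0.24 ] lin [0.644 0.53  0.15 ] tw 0.44 rows>= 6 j6~ 1.94
```

Bay 3 is good. Next is the pack near (0.475, 0.333).

Request:
move_arm --increments '[{"fingers": 0.6, "linear": [0.23, 0.89, 0.13], "twist": 0.42}, {"fingers": 0.6, "linear": [0.23, 0.89, 0.13], "twist": 0.42}, {"fingers": 0.6, "linear": [0.23, 0.89, 0.13], "twist": 0.42}, {"fingers": 0.6, "linear": [0.23, 0.89, 0.13], "twist": 0.42}, {"fingers": 0.6, "linear": [0.23, 0.89, 0.13], "twist": 0.42}, {"fingers": 0.6, "linear": [0.23, 0.89, 0.13], "twist": 0.42}]'

```text
time_s: 26.75
eef_pos: [0.5055, 0.1744, 0.1647]
tool_rot: [-1.032, -2.963, 0.001]
wrist_force: [-0.2, -0.2, -0.0]
width: 0.0683
grip_force: 0.0
```

Request:
move_arm --increments '[{"fingers": 0.6, "linear": [0.64, 0.53, 0.15], "twist": 0.44}, {"fingers": 0.6, "linear": [0.64, 0.53, 0.15], "twist": 0.44}, {"fingers": 0.6, "linear": [0.64, 0.53, 0.15], "twist": 0.44}, {"fingers": 0.6, "linear": [0.64, 0.53, 0.15], "twist": 0.44}, {"fingers": 0.6, "linear": [0.64, 0.53, 0.15], "twist": 0.44}, {"fingers": 0.6, "linear": [0.64, 0.53, 0.15], "twist": 0.44}, {"fingers": 0.6, "linear": [0.64, 0.53, 0.15], "twist": 0.44}]'

```text
time_s: 27.33
eef_pos: [0.472, 0.3335, 0.1351]
tool_rot: [-1.937, -2.472, 0.005]
wrist_force: [-0.2, -0.0, 0.3]
width: 0.0687
grip_force: 0.0
```

```bash
python3 - <<'E'
from h import *
F=seepack((.475,.333,1.81)); plan([(F[0],F[1],.018,F[2]-np.pi/2)])
E
```

```text
seen 0.56 [295. 140. 347. 251.] [0.4769 0.3329 1.8274] cost 0.034 bgr [25. 25. 26.]
from [0.4728 0.3324 0.1361] yaw 0.243 j [ 0.61  0.24 -0.11  1.22 -0.    1.94] t 27.43 w 0.0682
[0.477 0.333 0.018 0.257] lin [-0.002  0.02   0.59 ] tw -0.009 rows>= 3 j6~ 1.92
```

Request:
move_arm --increments '[{"fingers": 0.6, "linear": [0, 0.02, 0.15], "twist": -0.009}, {"fingers": 0.6, "linear": [0, 0.02, 0.3], "twist": -0.009}, {"fingers": 0.6, "linear": [0, 0.02, 0.5], "twist": -0.009}, {"fingers": 0.6, "linear": [0, 0.02, 0.58], "twist": -0.009}, {"fingers": 0.6, "linear": [0, 0.02, 0.58], "twist": -0.009}, {"fingers": -0.4, "linear": [0, 0.02, 0.58], "twist": -0.009}, {"fingers": -0.4, "linear": [0, 0.02, 0.58], "twist": -0.009}, {"fingers": -0.4, "linear": [0, 0.02, 0.58], "twist": -0.009}, {"fingers": -0.4, "linear": [0, 0.02, 0.58], "twist": -0.009}, {"fingers": -0.4, "linear": [0, 0.02, 0.58], "twist": -0.009}]'

```text
time_s: 28.27
eef_pos: [0.4787, 0.3345, 0.0235]
tool_rot: [1.921, 2.484, 0.006]
wrist_force: [0.5, -1.6, 6.0]
width: 0.0349
grip_force: 51.4
```

```bash
python3 - <<'E'
from h import *
b=dock(0,.06); p=manip.read_state()["eef_pos"]; z=p[2]+.11; e=np.array([np.cos(1.827),np.sin(1.827)])
print("pack along its x from tcp",(np.array([.4769,.3329])-p[:2])@e)
plan([(p[0],p[1],z,.257),(.51,.19,z,.9),(*b,z,1.534)])
E
```

```text
pack along its x from tcp -0.0010736903008861194
from [0.4787 0.3345 0.0235] yaw 0.255 j [ 0.61  0.31 -0.27  0.98 -0.    1.93] t 28.27 w 0.0349
[0.479 0.334 0.134 0.257] lin [ 0.    0.   -0.55] tw -0.002 rows>= 3 j6~ 1.92
[0.51  0.19  0.134 0.9  ] lin [-0.738 -0.032 -0.   ] tw -0.429 rows>= 6 j6~ 1.03
[0.549 0.051 0.134 1.534] lin [-0.583 -0.424 -0.   ] tw -0.423 rows>= 6 j6~ 0.13
```

Request:
move_arm --increments '[{"fingers": -0.4, "linear": [0, 0, -0.2], "twist": 0}, {"fingers": -0.4, "linear": [0, 0, -0.4], "twist": 0}, {"fingers": -0.4, "linear": [0, 0, -0.55], "twist": 0}, {"fingers": -0.4, "linear": [0, 0, -0.55], "twist": 0}]'

```text
time_s: 28.6
eef_pos: [0.4802, 0.3358, 0.1391]
tool_rot: [1.919, 2.483, 0.018]
wrist_force: [1.0, 0.8, -1.7]
width: 0.0345
grip_force: 51.1
```

Request:
move_arm --increments '[{"fingers": -0.4, "linear": [-0.14, -0.01, 0], "twist": -0.08}, {"fingers": -0.4, "linear": [-0.28, -0.01, 0], "twist": -0.16}, {"fingers": -0.4, "linear": [-0.42, -0.02, 0], "twist": -0.24}, {"fingers": -0.4, "linear": [-0.56, -0.02, 0], "twist": -0.32}, {"fingers": -0.4, "linear": [-0.7, -0.03, 0], "twist": -0.4}, {"fingers": -0.4, "linear": [-0.738, -0.032, 0], "twist": -0.429}, {"fingers": -0.4, "linear": [-0.738, -0.032, 0], "twist": -0.429}]'

```text
time_s: 29.18
eef_pos: [0.5085, 0.1873, 0.1313]
tool_rot: [1.04, 2.964, -0.0]
wrist_force: [-0.3, 0.2, -2.1]
width: 0.0345
grip_force: 51.0
```

Request:
move_arm --increments '[{"fingers": -0.4, "linear": [-0.11, -0.08, 0], "twist": -0.08}, {"fingers": -0.4, "linear": [-0.22, -0.16, 0], "twist": -0.16}, {"fingers": -0.4, "linear": [-0.33, -0.24, 0], "twist": -0.24}, {"fingers": -0.4, "linear": [-0.44, -0.32, 0], "twist": -0.32}, {"fingers": -0.4, "linear": [-0.54, -0.39, 0], "twist": -0.4}, {"fingers": -0.4, "linear": [-0.583, -0.424, 0], "twist": -0.423}, {"fingers": -0.4, "linear": [-0.583, -0.424, 0], "twist": -0.423}, {"fingers": -0.4, "linear": [-0.583, -0.424, 0], "twist": -0.423}]'

```text
time_s: 29.85
eef_pos: [0.5466, 0.0507, 0.131]
tool_rot: [-0.064, -3.141, -0.001]
wrist_force: [-0.1, 0.7, -2.6]
width: 0.0346
grip_force: 51.0
```

```bash
python3 - <<'E'
from h import *
check(.0235,.06)
b=dock(0.0,.06); plan([(*b,.0235+.008,1.534)])
E
```

```text
w 0.0346 grip 51.0
seen 0.96 [114. 139. 196. 261.] [ 0.534  -0.0284 -0.5863] cost 0.618 bgr [31. 32. 32.]
seen 0.7 [202. 138. 267. 261.] [ 0.5363  0.0141 -0.3245] cost 0.628 bgr [27. 28. 28.]
seen 0.56 [271. 161. 359. 353.] [ 0.5473  0.0502 -0.039 ] cost 0.038 bgr [27. 28. 28.]
dock chamfer [ 0.5466 -0.009  -0.0371] 1.91
pack-tcp [ 0.0007 -0.0005]
from [0.5464 0.0514 0.1311] yaw 1.533 j [ 0.09  0.19 -0.19  1.2   0.    0.13] t 30.0 w 0.0347
[0.548 0.051 0.131 1.534] lin [-0.008 -0.001  0.   ] tw -0.001 rows>= 1 j6~ 0.13
[0.548 0.051 0.03  1.534] lin [0.    0.    0.503] tw -0.0 rows>= 3 j6~ 0.13
from [0.5464 0.0514 0.1311] yaw 1.533 j [ 0.09  0.19 -0.19  1.2   0.    0.13] t 30.0 w 0.0347
[0.549 0.051 0.032 1.534] lin [-0.012 -0.001  0.498] tw -0.001 rows>= 3 j6~ 0.13
```

Request:
move_arm --increments '[{"fingers": -0.4, "linear": [-0.009, 0, 0.15], "twist": 0}, {"fingers": -0.4, "linear": [-0.009, 0, 0.3], "twist": 0}, {"fingers": -0.4, "linear": [-0.009, 0, 0.42], "twist": 0}, {"fingers": -0.4, "linear": [-0.009, 0, 0.494], "twist": 0}, {"fingers": -0.4, "linear": [-0.009, 0, 0.494], "twist": 0}, {"fingers": -0.4, "linear": [-0.009, 0, 0.494], "twist": 0}]'

```text
time_s: 30.5
eef_pos: [0.5477, 0.0512, 0.0318]
tool_rot: [-0.059, -3.14, 0.0]
wrist_force: [-0.2, 1.1, -1.1]
width: 0.0346
grip_force: 53.4
```

Request:
move_arm --increments '[{"fingers": 0, "linear": [0, 0, 0], "twist": 0}, {"fingers": 0, "linear": [0, 0, 0], "twist": 0}, {"fingers": 0, "linear": [0, 0, 0], "twist": 0}, {"fingers": 0, "linear": [0, 0, -0.2], "twist": 0}, {"fingers": 0.4, "linear": [0, 0, -0.4], "twist": 0}, {"fingers": 0.6, "linear": [0, 0, -0.6], "twist": 0}, {"fingers": 0.6, "linear": [0, 0, -0.8], "twist": 0}, {"fingers": 0.6, "linear": [0, 0, -0.8], "twist": 0}]'

```text
time_s: 31.17
eef_pos: [0.5517, 0.0505, 0.2018]
tool_rot: [0.06, 3.128, 0.002]
wrist_force: [1.2, -0.3, 1.2]
width: 0.0682
grip_force: 0.0
```

```bash
python3 - <<'E'
from h import *
bayerr(.06)
plan([(.46,.17,.18,.7),(.370,.2697,.15,-.15)])
E
```

```text
seen 0.65 [295. 126. 336. 219.] [ 0.5484  0.0507 -0.0403] cost 0.043 bgr [26. 26. 26.]
err dock xy -0.00035273952653878986 -0.0003320451017393754 -0.0032572578289097667
from [0.5498 0.0503 0.1953] yaw 1.532 j [ 0.09  0.17 -0.06  1.33 -0.    0.13] t 31.27 w 0.0681
[0.46 0.17 0.18 0.7 ] lin [0.472 0.581 0.076] tw 0.555 rows>= 7 j6~ 1.22
[ 0.37  0.27  0.15 -0.15] lin [ 0.671 -0.023  0.15 ] tw 0.567 rows>= 7 j6~ 2.35
```

Request:
move_arm --increments '[{"fingers": 0.6, "linear": [0.47, 0.58, 0.08], "twist": 0.555}, {"fingers": 0.6, "linear": [0.47, 0.58, 0.08], "twist": 0.555}, {"fingers": 0.6, "linear": [0.47, 0.58, 0.08], "twist": 0.555}, {"fingers": 0.6, "linear": [0.47, 0.58, 0.08], "twist": 0.555}, {"fingers": 0.6, "linear": [0.47, 0.58, 0.08], "twist": 0.555}, {"fingers": 0.6, "linear": [0.47, 0.58, 0.08], "twist": 0.555}, {"fingers": 0.6, "linear": [0.47, 0.58, 0.08], "twist": 0.555}]'

```text
time_s: 31.85
eef_pos: [0.4575, 0.1702, 0.175]
tool_rot: [-1.331, -2.844, 0.002]
wrist_force: [-1.4, -0.1, 1.0]
width: 0.068
grip_force: 0.0
```

Request:
move_arm --increments '[{"fingers": 0.6, "linear": [0.67, -0.02, 0.15], "twist": 0.567}, {"fingers": 0.6, "linear": [0.67, -0.02, 0.15], "twist": 0.567}, {"fingers": 0.6, "linear": [0.67, -0.02, 0.15], "twist": 0.567}, {"fingers": 0.6, "linear": [0.67, -0.02, 0.15], "twist": 0.567}, {"fingers": 0.6, "linear": [0.67, -0.02, 0.15], "twist": 0.567}, {"fingers": 0.6, "linear": [0.67, -0.02, 0.15], "twist": 0.567}, {"fingers": 0.6, "linear": [0.67, -0.02, 0.15], "twist": 0.567}, {"fingers": 0.6, "linear": [0.67, -0.02, 0.15], "twist": 0.567}]'

```text
time_s: 32.52
eef_pos: [0.3685, 0.2694, 0.1451]
tool_rot: [-2.385, -2.044, 0.003]
wrist_force: [-0.5, 1.4, -0.1]
width: 0.0682
grip_force: 0.0
```

```bash
python3 - <<'E'
from h import *
F=seepack((.37,.2697,1.42)); plan([(F[0],F[1],.018,F[2]-np.pi/2)])
E
```

```text
seen 0.8 [298. 136. 346. 246.] [0.3724 0.2686 1.403 ] cost 0.042 bgr [22. 22. 23.]
from [0.369  0.2693 0.1454] yaw -0.148 j [ 0.63  0.01 -0.35  1.21  0.    2.35] t 32.62 w 0.0687
[ 0.372  0.269  0.018 -0.168] lin [-0.001  0.017  0.637] tw 0.013 rows>= 4 j6~ 2.36
```

Request:
move_arm --increments '[{"fingers": 0.6, "linear": [0, 0.017, 0.15], "twist": 0.01}, {"fingers": 0.6, "linear": [0, 0.017, 0.3], "twist": 0.01}, {"fingers": 0.6, "linear": [0, 0.017, 0.5], "twist": 0.01}, {"fingers": 0.6, "linear": [0, 0.017, 0.625], "twist": 0.01}, {"fingers": 0.6, "linear": [0, 0.017, 0.625], "twist": 0.01}, {"fingers": -0.4, "linear": [0, 0.017, 0.625], "twist": 0.01}, {"fingers": -0.4, "linear": [0, 0.017, 0.625], "twist": 0.01}, {"fingers": -0.4, "linear": [0, 0.017, 0.625], "twist": 0.01}, {"fingers": -0.4, "linear": [0, 0.017, 0.625], "twist": 0.01}, {"fingers": -0.4, "linear": [0, 0.017, 0.625], "twist": 0.01}]'

```text
time_s: 33.45
eef_pos: [0.3743, 0.2701, 0.0235]
tool_rot: [2.397, 2.03, 0.007]
wrist_force: [-0.8, -0.1, 7.0]
width: 0.0347
grip_force: 51.3
```

```bash
python3 - <<'E'
from h import *
b=dock(0,.12); p=manip.read_state()["eef_pos"]; z=p[2]+.14; e=np.array([np.cos(1.403),np.sin(1.403)])
print("pack along its x from tcp",(np.array([.3724,.2686])-p[:2])@e)
plan([(p[0],p[1],z,-.163),(.46,.2,z,.7),(*b,z,1.534)])
E
```

```text
pack along its x from tcp -0.0018476560919326018
from [0.3743 0.2701 0.0235] yaw -0.165 j [ 0.63  0.09 -0.54  0.93 -0.    2.36] t 33.45 w 0.0347
[ 0.374  0.27   0.164 -0.163] lin [ 0.   0.  -0.7] tw -0.001 rows>= 4 j6~ 2.36
[0.46  0.2   0.164 0.7  ] lin [-0.277  0.48  -0.   ] tw -0.575 rows>= 7 j6~ 1.28
[0.551 0.111 0.164 1.534] lin [-0.633  0.061 -0.   ] tw -0.556 rows>= 7 j6~ 0.24
```

Request:
move_arm --increments '[{"fingers": -0.4, "linear": [0, 0, -0.2], "twist": 0}, {"fingers": -0.4, "linear": [0, 0, -0.4], "twist": 0}, {"fingers": -0.4, "linear": [0, 0, -0.6], "twist": 0}, {"fingers": -0.4, "linear": [0, 0, -0.7], "twist": 0}, {"fingers": -0.4, "linear": [0, 0, -0.7], "twist": 0}]'

```text
time_s: 33.87
eef_pos: [0.3753, 0.2709, 0.1675]
tool_rot: [2.396, 2.03, 0.016]
wrist_force: [0.5, 0.7, -0.8]
width: 0.0346
grip_force: 51.1
```

Request:
move_arm --increments '[{"fingers": -0.4, "linear": [-0.04, 0.07, 0], "twist": -0.08}, {"fingers": -0.4, "linear": [-0.08, 0.14, 0], "twist": -0.16}, {"fingers": -0.4, "linear": [-0.12, 0.21, 0], "twist": -0.24}, {"fingers": -0.4, "linear": [-0.16, 0.28, 0], "twist": -0.32}, {"fingers": -0.4, "linear": [-0.2, 0.35, 0], "twist": -0.4}, {"fingers": -0.4, "linear": [-0.24, 0.42, 0], "twist": -0.48}, {"fingers": -0.4, "linear": [-0.277, 0.48, 0], "twist": -0.575}, {"fingers": -0.4, "linear": [-0.277, 0.48, 0], "twist": -0.575}]'

```text
time_s: 34.53
eef_pos: [0.4596, 0.1973, 0.1606]
tool_rot: [1.326, 2.848, -0.001]
wrist_force: [-0.1, 0.6, -1.6]
width: 0.035
grip_force: 51.1
```

Request:
move_arm --increments '[{"fingers": -0.4, "linear": [-0.09, 0.01, 0], "twist": -0.08}, {"fingers": -0.4, "linear": [-0.18, 0.02, 0], "twist": -0.16}, {"fingers": -0.4, "linear": [-0.27, 0.03, 0], "twist": -0.24}, {"fingers": -0.4, "linear": [-0.36, 0.04, 0], "twist": -0.32}, {"fingers": -0.4, "linear": [-0.45, 0.05, 0], "twist": -0.4}, {"fingers": -0.4, "linear": [-0.54, 0.06, 0], "twist": -0.48}, {"fingers": -0.4, "linear": [-0.633, 0.061, 0], "twist": -0.556}, {"fingers": -0.4, "linear": [-0.633, 0.061, 0], "twist": -0.556}, {"fingers": -0.4, "linear": [-0.633, 0.061, 0], "twist": -0.556}]'

```text
time_s: 35.28
eef_pos: [0.5487, 0.1093, 0.1606]
tool_rot: [-0.069, -3.139, -0.0]
wrist_force: [0.3, -0.3, -1.6]
width: 0.0345
grip_force: 51.1
```

```bash
python3 - <<'E'
from h import *
check(.0235,.12)
b=dock(0.0,.12); plan([(*b,.0235+.008,1.534)])
E
```

```text
w 0.0345 grip 51.1
seen 0.71 [218. 140. 270. 246.] [ 0.5378  0.0846 -0.1531] cost 0.699 bgr [30. 30. 31.]
seen 0.67 [270. 162. 364. 356.] [ 0.5504  0.1088 -0.0432] cost 0.042 bgr [27. 27. 28.]
seen 0.64 [140. 139. 207. 246.] [ 0.5341  0.0341 -0.7311] cost 0.691 bgr [29. 30. 30.]
dock chamfer [ 0.5511 -0.0113 -0.0345] 1.7
pack-tcp [ 0.0017 -0.0005]
from [0.5482 0.1101 0.1611] yaw 1.53 j [ 0.2   0.2  -0.11  1.27  0.    0.24] t 35.43 w 0.0342
[0.549 0.111 0.161 1.534] lin [-0.005  0.005  0.003] tw -0.003 rows>= 1 j6~ 0.24
[0.549 0.111 0.03  1.534] lin [0.    0.    0.651] tw -0.0 rows>= 4 j6~ 0.24
from [0.5482 0.1101 0.1611] yaw 1.53 j [ 0.2   0.2  -0.11  1.27  0.    0.24] t 35.43 w 0.0342
[0.551 0.111 0.032 1.534] lin [-0.013  0.005  0.648] tw -0.003 rows>= 4 j6~ 0.24
```

Request:
move_arm --increments '[{"fingers": -0.4, "linear": [-0.006, 0.003, 0.2], "twist": -0.003}, {"fingers": -0.4, "linear": [-0.006, 0.003, 0.4], "twist": -0.003}, {"fingers": -0.4, "linear": [-0.006, 0.003, 0.55], "twist": -0.003}, {"fingers": -0.4, "linear": [-0.006, 0.003, 0.62], "twist": -0.003}, {"fingers": -0.4, "linear": [-0.006, 0.003, 0.642], "twist": -0.003}, {"fingers": -0.4, "linear": [-0.006, 0.003, 0.642], "twist": -0.003}, {"fingers": -0.4, "linear": [-0.006, 0.003, 0.642], "twist": -0.003}]'

```text
time_s: 36.02
eef_pos: [0.5507, 0.1106, 0.034]
tool_rot: [0.055, 3.14, 0.001]
wrist_force: [-0.0, -0.4, -0.6]
width: 0.0343
grip_force: 51.1
```

Request:
move_arm --increments '[{"fingers": 0, "linear": [0, 0, 0], "twist": 0}, {"fingers": 0, "linear": [0, 0, 0], "twist": 0}, {"fingers": 0, "linear": [0, 0, 0], "twist": 0}, {"fingers": 0, "linear": [0, 0, -0.2], "twist": 0}, {"fingers": 0.1, "linear": [0, 0, -0.4], "twist": 0}, {"fingers": 0.1, "linear": [0, 0, -0.6], "twist": 0}, {"fingers": 0.1, "linear": [0, 0, -0.8], "twist": 0}, {"fingers": 0.1, "linear": [0, 0, -0.8], "twist": 0}]'

```text
time_s: 36.68
eef_pos: [0.5536, 0.1106, 0.2026]
tool_rot: [0.056, 3.128, 0.005]
wrist_force: [0.1, 0.6, 0.1]
width: 0.0466
grip_force: 0.0
```

Request:
move_arm --increments '[{"fingers": 0.1, "linear": [0.3, -0.6, -0.6], "twist": 0}, {"fingers": 0.1, "linear": [0.3, -0.6, -0.6], "twist": 0}, {"fingers": 0.1, "linear": [0.3, -0.6, -0.6], "twist": 0}, {"fingers": 0.1, "linear": [0.3, -0.6, -0.6], "twist": 0}, {"fingers": 0.1, "linear": [0.3, -0.6, -0.6], "twist": 0}, {"fingers": 0.1, "linear": [0.3, -0.6, -0.6], "twist": 0}]'

```text
time_s: 37.18
eef_pos: [0.4862, -0.0095, 0.3168]
tool_rot: [0.06, 3.134, -0.0]
wrist_force: [0.2, -0.1, -0.7]
width: 0.0468
grip_force: 0.0
```

```bash
python3 - <<'E'
from h import *
C=cal("wrist"); im=manip.get_image("wrist"); cv2.imwrite("pics/w5.png",im)
c,s=np.cos(DA),np.sin(DA)
for r in manip.cut_out("pack1","wrist"):
    m=r["region"]
    if m.sum()<200: continue
    b=ray("wrist",np.argwhere(m).mean(0)[::-1],.024,C); F,k=fit([(C,m)],(.084,.036,.036),.006,[b[0],b[1],DA]); d=F[:2]-D0
    print(np.round(r["bbox"]),"dock xy",np.round([c*d[0]+s*d[1],-s*d[0]+c*d[1]],4),round(F[2]-DA,3),round(k,3))
for r in manip.pinpoint("selector_top","wrist"): d=ray("wrist",r["location"],.046,C)[:2]-D0; print("sel",np.round(r["location"]),np.round([c*d[0]+s*d[1],-s*d[0]+c*d[1]],4),r["confidence"])
t=dock(.08,-.165); plan([(*t,.15,1.534),(*t,.024,1.534)])
E
```

```text
[390. 166. 427. 236.] dock xy [0.001  0.1201] 3.17 0.068
[349. 171. 382. 236.] dock xy [0.0001 0.0597] 0.024 0.07
[254. 168. 289. 237.] dock xy [ 0.0001 -0.0597] 0.012 0.055
[303. 168. 332. 237.] dock xy [0.0004 0.0007] 0.004 0.047
[211. 167. 245. 238.] dock xy [ 0.001  -0.1198] -0.007 0.075
[600.   0. 640.   6.] dock xy [-0.279   0.3474] 0.139 0.058
sel [194. 263.] [ 0.0807 -0.1658] 0.77
from [ 0.4863 -0.0073  0.3118] yaw 1.536 j [-0.02  0.07  0.07  1.58  0.    0.02] t 37.33 w 0.0472
[ 0.62  -0.177  0.15   1.534] lin [-0.699 -0.823  0.809] tw 0.001 rows>= 7 j6~ -0.24
[ 0.62  -0.177  0.024  1.534] lin [0.   0.   0.63] tw -0.0 rows>= 4 j6~ -0.24
```

View pics/w5.png

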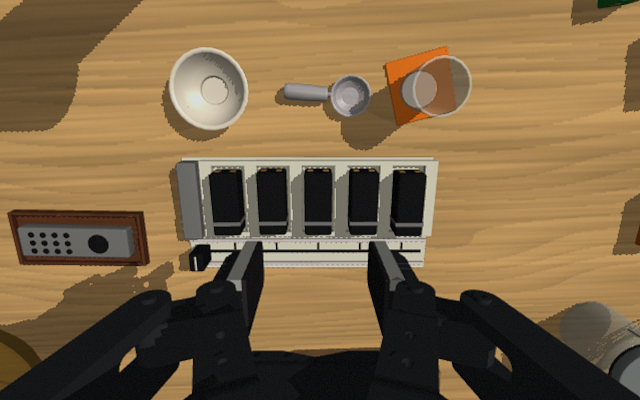

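All five packs sit in bays (row 200, columns 228 to 408), the selector is at off (198,258), the remote is in the tray, and the bystanders have not moved. Next I'll fetch the selector and take it to bay 5.

Request:
move_arm --increments '[{"fingers": 0.1, "linear": [-0.7, -0.82, 0.8], "twist": 0}, {"fingers": 0.1, "linear": [-0.7, -0.82, 0.8], "twist": 0}, {"fingers": 0.1, "linear": [-0.7, -0.82, 0.8], "twist": 0}, {"fingers": 0.1, "linear": [-0.7, -0.82, 0.8], "twist": 0}, {"fingers": 0.1, "linear": [-0.7, -0.82, 0.8], "twist": 0}, {"fingers": 0.1, "linear": [-0.7, -0.82, 0.8], "twist": 0}, {"fingers": 0.1, "linear": [-0.7, -0.82, 0.8], "twist": 0}, {"fingers": 0.1, "linear": [-0.7, -0.82, 0.8], "twist": 0}, {"fingers": 0.1, "linear": [-0.7, -0.82, 0.8], "twist": 0}]' --force 30

```text
time_s: 38.08
eef_pos: [0.6195, -0.1756, 0.1494]
tool_rot: [-0.055, -3.136, -0.003]
wrist_force: [0.3, 0.5, 0.4]
width: 0.0466
grip_force: 0.0
```

```bash
python3 - <<'E'
from h import *
t=dock(.08,-.165); plan([(*t,.022,1.534)])
E
```

```text
from [ 0.6195 -0.1756  0.1494] yaw 1.536 j [-0.28  0.37  0.09  1.3   0.   -0.24] t 38.08 w 0.0466
[ 0.62  -0.177  0.022  1.534] lin [-0.004 -0.006  0.637] tw 0.001 rows>= 4 j6~ -0.24
```

Request:
move_arm --increments '[{"fingers": 0.1, "linear": [-0.004, -0.006, 0.2], "twist": 0}, {"fingers": 0.1, "linear": [-0.004, -0.006, 0.4], "twist": 0}, {"fingers": 0.1, "linear": [-0.004, -0.006, 0.55], "twist": 0}, {"fingers": 0.1, "linear": [-0.004, -0.006, 0.63], "twist": 0}, {"fingers": 0.1, "linear": [-0.004, -0.006, 0.63], "twist": 0}, {"fingers": -0.8, "linear": [-0.004, -0.006, 0.63], "twist": 0}, {"fingers": -0.8, "linear": [-0.004, -0.006, 0.63], "twist": 0}, {"fingers": -0.8, "linear": [-0.004, -0.006, 0.63], "twist": 0}, {"fingers": -0.8, "linear": [-0.004, -0.006, 0.63], "twist": 0}, {"fingers": -0.8, "linear": [-0.004, -0.006, 0.63], "twist": 0}]'

```text
time_s: 38.92
eef_pos: [0.6222, -0.1764, 0.0297]
tool_rot: [0.053, 3.138, 0.003]
wrist_force: [-0.5, 5.8, 1.7]
width: 0.0192
grip_force: 32.6
```

```bash
python3 - <<'E'
from h import *
m=dock(.08,0); t=dock(.08,.12); plan([(*m,.0245,1.534),(*t,.0245,1.534)])
E
```

```text
from [ 0.6222 -0.1764  0.0297] yaw 1.537 j [-0.28  0.42 -0.11  1.05  0.   -0.24] t 38.92 w 0.0192
[ 0.626 -0.012  0.024  1.534] lin [0.007 0.823 0.026] tw 0.002 rows>= 4 j6~ 0.02
[0.631 0.108 0.024 1.534] lin [-0.   0.6 -0. ] tw -0.0 rows>= 3 j6~ 0.21
```

Request:
move_arm --increments '[{"fingers": -0.8, "linear": [0, 0.1, 0], "twist": 0}, {"fingers": -0.8, "linear": [0, 0.25, 0], "twist": 0}, {"fingers": -0.8, "linear": [0, 0.4, 0], "twist": 0}, {"fingers": -0.8, "linear": [0, 0.55, 0], "twist": 0}, {"fingers": -0.8, "linear": [0, 0.7, 0], "twist": 0}, {"fingers": -0.8, "linear": [0, 0.82, 0], "twist": 0}]'

```text
time_s: 39.42
eef_pos: [0.6283, -0.0128, 0.0297]
tool_rot: [0.055, 3.137, -0.003]
wrist_force: [2.2, -3.2, -0.0]
width: 0.0193
grip_force: 32.3
```

Request:
move_arm --increments '[{"fingers": -0.8, "linear": [0, 0.14, 0], "twist": 0}, {"fingers": -0.8, "linear": [0, 0.28, 0], "twist": 0}, {"fingers": -0.8, "linear": [0, 0.42, 0], "twist": 0}, {"fingers": -0.8, "linear": [0, 0.52, 0], "twist": 0}, {"fingers": -0.8, "linear": [0, 0.6, 0], "twist": 0}, {"fingers": -0.8, "linear": [0, 0.6, 0], "twist": 0}, {"fingers": -0.8, "linear": [0, 0.6, 0], "twist": 0}]'

```text
time_s: 40.0
eef_pos: [0.6328, 0.1074, 0.0296]
tool_rot: [0.053, 3.136, 0.003]
wrist_force: [1.9, 1.6, 6.7]
width: 0.0191
grip_force: 33.2
```

```bash
python3 - <<'E'
from h import *
t=dock(.08,.12); plan([(*t,.025,1.534)]); print(manip.read_state()["wrist_force"])
E
```

```text
from [0.6328 0.1074 0.0296] yaw 1.537 j [ 0.17  0.41 -0.12  1.04  0.    0.2 ] t 40.0 w 0.0191
[0.631 0.108 0.025 1.534] lin [0.01  0.003 0.023] tw 0.002 rows>= 1 j6~ 0.21
[1.87231471 1.55267852 6.659796  ]
```

Position is within 1 mm. I'll release, back off and verify.

Request:
move_arm --increments '[{"fingers": 0, "linear": [0, 0, 0], "twist": 0}, {"fingers": 0, "linear": [0, 0, 0], "twist": 0}, {"fingers": 0, "linear": [0, 0, 0], "twist": 0}, {"fingers": 0, "linear": [0, 0, -0.2], "twist": 0}, {"fingers": 0, "linear": [0, 0, -0.4], "twist": 0}, {"fingers": 0, "linear": [0, 0, -0.6], "twist": 0}, {"fingers": 0, "linear": [0, 0, -0.8], "twist": 0}, {"fingers": 0, "linear": [0, 0, -1], "twist": 0}, {"fingers": 0, "linear": [0, 0, -1], "twist": 0}]'

```text
time_s: 40.75
eef_pos: [0.6332, 0.1056, 0.2362]
tool_rot: [0.057, 3.129, 0.004]
wrist_force: [-0.1, 0.3, 1.0]
width: 0.043
grip_force: 0.0
```

Request:
move_arm --increments '[{"fingers": 0, "linear": [0.7, -0.6, -0.4], "twist": 0}, {"fingers": 0, "linear": [0.7, -0.6, -0.4], "twist": 0}, {"fingers": 0, "linear": [0.7, -0.6, -0.4], "twist": 0}, {"fingers": 0, "linear": [0.7, -0.6, -0.4], "twist": 0}, {"fingers": 0, "linear": [0.7, -0.6, -0.4], "twist": 0}, {"fingers": 0, "linear": [0.7, -0.6, -0.4], "twist": 0}, {"fingers": 0, "linear": [0.7, -0.6, -0.4], "twist": 0}]'

```text
time_s: 41.33
eef_pos: [0.4861, -0.0103, 0.3085]
tool_rot: [0.06, 3.138, 0.0]
wrist_force: [1.5, 1.3, -1.5]
width: 0.0428
grip_force: 0.0
```

```bash
python3 - <<'E'
from h import *
C=cal("wrist"); im=manip.get_image("wrist"); cv2.imwrite("pics/w6.png",im)
c,s=np.cos(DA),np.sin(DA)
for r in manip.cut_out("pack1","wrist"):
    m=r["region"]
    if m.sum()<200: continue
    b=ray("wrist",np.argwhere(m).mean(0)[::-1],.024,C); F,k=fit([(C,m)],(.084,.036,.036),.006,[b[0],b[1],DA]); d=F[:2]-D0
    print(np.round(r["bbox"]),"dock xy",np.round([c*d[0]+s*d[1],-s*d[0]+c*d[1]],4),round(k,3))
for r in manip.pinpoint("selector_top","wrist"): d=ray("wrist",r["location"],.046,C)[:2]-D0; print("sel",np.round(r["location"]),np.round([c*d[0]+s*d[1],-s*d[0]+c*d[1]],4),r["confidence"])
print(manip.read_state()["time_s"])
E
```

```text
[256. 169. 291. 240.] dock xy [-0.0011 -0.0599] 0.043
[602.   2. 640.   6.] dock xy [-0.2788  0.3471] 0.072
[347. 172. 382. 240.] dock xy [0.0002 0.06  ] 0.075
[209. 171. 246. 239.] dock xy [-0.   -0.12] 0.058
[392. 171. 429. 241.] dock xy [0.0017 0.1199] 0.063
[302. 168. 333. 241.] dock xy [-0.0004  0.0005] 0.033
[173. 160. 440. 275.] dock xy [ 0.0699 -0.0011] 0.865
sel [410. 266.] [0.08   0.1207] 0.66
41.4833
```

View pics/w6.png

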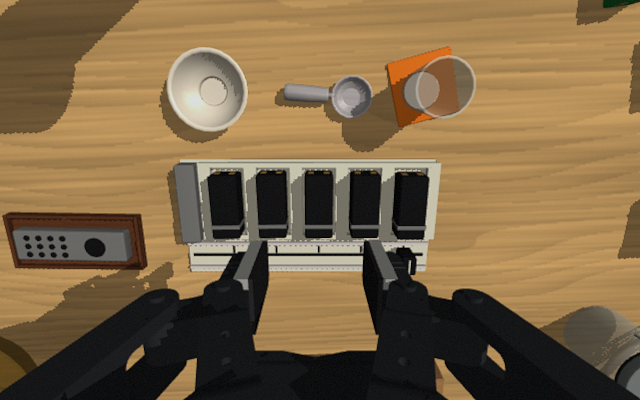

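The five bays are filled (columns 226 to 410), the selector is level with bay 5 at (410,262), the remote is flat in its tray (75,245), and the glass, spoon and ashtray have not moved.

```bash
python3 -c "
from workcell import manip
print(manip.job_done())"
```

```text
the job is handed in; nothing more can be done
None
```

The job is handed in at about 41 s of the 210 s: the selector was set to off first, all five packs lie in bays 1–5, the remote is flat in its tray with its buttons up, the selector now stands level with bay 5, and the glass, ashtray and spoon were not touched; no verdict came back.

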